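Refit the spark filter of the welding bench

ROBOT

A 6-joint arm with a two-finger parallel gripper is mounted at the origin on the work surface. World frame = base frame: x ahead of the robot, y to its left, z up, the work surface at z = 0. Lengths are in mm, angles in rad, forces in N, time in s.
With the tool pointing down it reaches from about 275 to 825 mm from the base axis. Payload 5.2 kg.
Tool frame: the origin (TCP) lies where the fingers leave the gripper's body, on its centre line; the fingertips stand manip.tips_ahead ahead of it and the grasp point (between the pads) lies 65 mm ahead of it (manip.tips_ahead is the distance from the TCP to the fingertips, in mm); z points along the fingers, y is the direction in which the jaws open and shut (so a half turn about z gives the same grasp; the last joint's range is limited). The gripper opens to 93 mm and grips with 3 to 60 N. Pads are 15 mm wide; open, the fingers measure 128 mm over their backs; the gripper's body (75 mm by 188 mm) begins 65 mm behind the grasp point.
Start: joints at [-1.498, 0.259, 1.535, -0, 1.348, -0.203], TCP at [149.795, -529.214, 302.753] pointing down, gripper open.
Joint ranges: [-3.14, 3.14], [-0.91, 2.08], [0.19, 2.58], [-1.22, 4.36], [0.22, 2.71], [-3.12, 3.12]. Speed limits (rad/s): [2.57, 2.57, 3.14, 3.14, 3.14, 3.14].

INTERFACE

Orientations are given as a 3x3 rotation matrix whose columns are the frame's x, y, z axes.
In Python, from workcell import manip gives the robot as it stands.
- The arm moves only by the tool carry_out, never from a script. Its argument "deltas" is a list of rows, each an object with "translation": the shift along the tool's x, y, z scaled (see below), a list of three; "rotation": the turn, a rotation vector about the tool's x, y, z scaled (see below), a list of three; "hand": the gripper command: -1 is shut, 1 is fully open, values between are in proportion. A call has exactly 8 rows; each row is the pose to reach, as a shift and turn from the pose commanded when the call began, along the tool's axes at that moment, turning the shorter way round; what a row does not reach only later rows make up. The controller multiplies each number of a shift by 15 cm and each number of a turn by 360 degrees. A row lasts 1/10 s, in which the tool goes at most 50 mm and 8.59 degrees, less where a joint would pass 70% of its speed; a pose out of reach is approached as far as the arm can. A call with a number of a shift or a turn outside -1 to 1 is refused whole. A call with a gripper value outside its range is refused whole. The fingers move at their own pace and stop on an object; "grip_force" is the grip in N (left out, the last holds). Time passes only in rows, so rows that repeat a pose let the fingers close, or fill a call up. It gives the time, the measured TCP pose, the force and the opening at its end, in the units of the state.
- manip.state(): the state, without advancing time (a new reading comes with each control period).
- manip.grab_frame(name): name is "scene" or "top" or "wrist"; returns the picture (384x512x3 uint8, red, green, blue); there is no depth.
- manip.camera_info(name): a dict with "fx", "fy", "cx", "cy" (pixels), "dist_coeffs" ([k1, k2, p1, p2, k3] as OpenCV has them; the pictures are not rectified), "camera_from_world" (4x4, takes a point from world to camera coordinates). Camera axes: x right, y up, looking along -z (the intrinsics and any distortion apply to the point x, -y, -z); pixel columns grow to the right and rows downward; lengths in mm; the calibration is good to about 2 mm. A picture is of the moment at which its call begins: read the wrist's pose just before it. camera_info takes no time and is no camera call; for the wrist camera it gives the pose at the moment of the call.
- manip.sign_off(): hands the job in, once; it reports no verdict.
The state is a dict: "t": time; "joints": joint angles; "qvel": joint speeds; "joint_efforts": joint torques, N m; "tcp_pos": TCP position; "tcp_rot": TCP orientation; "contact_force": force on the tool from outside, world axes, zero at the start; "moment": the same for the moment, N m; "opening": finger opening in mm.
Only numpy, scipy, OpenCV 4.12 (cv2) and the standard library are available. Lean on these libraries where they do the work, as an engineer would, in place of code of your own. Each camera call takes 0.05 s, during which the arm holds its last target.

TASK

Take the air off first: pull the coupler's spring sleeve back until its plug pops out, and let the sleeve snap fully forward again. Then stand every new filter cartridge upright on the floor of the open drawer, one to a compartment, push the drawer fully home past its detent, and last turn the red cam knob clockwise until the orange sprung follower drops into the notch. Leave the paste tin, the hammer and the welding magnet alone.

Things in the scene. Friction and masses are not known exactly. Their poses are not given: they have to be found in the camera images.
- sleeve (a joint): Spring sleeve of the air coupler: a knurled brass tube 26 mm in diameter and 34 mm long with a 33 mm collar (5 mm wide) at its rear end. Travel in m: 0 = fully forward (rest), 0.013 = pulled fully back against its spring (5 N at rest, 9 N fully back). At about 0.008 the coupler lets its plug go. It springs forward by itself when released.
- sleeve_grip (a point): Point on the sleeve's axis at the middle of its 29 mm gripping length, 60 mm above the bench; moves with the sleeve. Its axes: +y runs forwards along the coupler to the plug, z up; the sleeve is pulled back towards -y, towards the manifold block. Pinch it across x from above. The rear collar begins 14 mm behind this point and the sleeve's front edge lies 15 mm ahead.
- plug (a joint): Air plug in the coupler's mouth, blue round head 26 mm in diameter, 14 mm long. 0 to 0.003 = locked in (air connected), 0.020 = sprung out with a red band showing (air disconnected). Locked until the sleeve is drawn back; then it springs out and stays out by itself. Nobody need touch it.
- plug_end (a point): Centre of the outer face of the plug's blue head, 48 mm ahead of sleeve_grip while locked in, 68 mm when out.
- air_manifold: Fixed aluminium block 75 x 50 mm, 85 mm high (105 mm with the small gauge on top), on a base plate; origin under its centre, z up. The coupler sticks out of its +y face, axis 60 mm up; the sleeve's grip point is 94 mm from the block's centre along +y.
- drawer (a joint): Yellow-fronted filter drawer of the blue box. 0 = fully home, past its detent; about 0.13 to 0.155 at the start. Pushing takes about 2 N, and 8 to 11 N over the last 13 mm, where a sprung detent resists at first, and then draws it home; short of that it stops at about 0.013.
- drawer_front (a point): Middle of the outer face of the steel lip on the drawer front (lip 90 mm wide, 10 mm high, sticking out 12 mm from the front plate). Axes: +x points into the box (the direction to push), z up; 73 mm above the bench. The front plate is 214 mm wide and reaches from 10 to 84 mm above the bench.
- tray_mid (a point): Middle of the drawer's inner floor, 14 mm above the bench; +x into the box, y across. The floor inside is 123 mm (x) by 186 mm (y); 6 compartments in 2 rows of 3, each 60 x 60 mm, centred at x = -31.5 and +31.5 mm, y = -63, 0 and +63 mm from this point. It moves with the drawer. The dividers are 21 mm high above the floor, side and rear walls 30 mm.
- filter_box: Fixed blue sheet-metal spark-filter box, 200 mm deep (x) by 216 mm wide (y), roof 96 mm above the bench; origin under its centre; its front, with the drawer, faces -x.
- cam_knob (a joint): Cam lock knob on the box's roof: turning clockwise seen from above increases the angle (rad). 0.15 to 0.85 at the start; the notch of its cam comes under the follower at 2.2; stop at 2.4. It turns against 0.1 to 0.17 N m of friction and stays where it is left.
- knob_grip (a point): On the knob's axis (vertical), 132 mm above the bench. The knob has a red bar grip, 52 mm long, 14 mm thick, 34 mm high, its top 142 mm above the bench; it runs along this point's x axis, which turns with the knob. The knob's hub and cam below the bar reach up to 112 mm above the bench.
- follower (a joint): Orange sprung pin lying on the roof that bears on the rim of the knob's cam. 0 = dropped fully into the cam's notch (locked); 0.006 to 0.008 while it rides on the rim.
- follower_tip (a point): Centre of the follower's round nose, 102 mm above the bench.
- mat: Fixed black rubber mat, 270 x 200 mm, 4 mm thick, on which the new cartridges stand; origin under its centre.
- cartridge0: Spark-filter cartridge (3 to 5 of the five are there; an absent one is given as None): white round body 46 mm in diameter, 30 mm high, with a green lifting knob 20 mm in diameter and 28 mm high on top (58 mm in all), 120 g. Origin: centre of its underside, z up along its axis.
- cartridge1: Spark-filter cartridge (3 to 5 of the five are there; an absent one is given as None): white round body 46 mm in diameter, 30 mm high, with a green lifting knob 20 mm in diameter and 28 mm high on top (58 mm in all), 120 g. Origin: centre of its underside, z up along its axis.
- cartridge2: Spark-filter cartridge (3 to 5 of the five are there; an absent one is given as None): white round body 46 mm in diameter, 30 mm high, with a green lifting knob 20 mm in diameter and 28 mm high on top (58 mm in all), 120 g. Origin: centre of its underside, z up along its axis.
- cartridge3: Spark-filter cartridge (3 to 5 of the five are there; an absent one is given as None): white round body 46 mm in diameter, 30 mm high, with a green lifting knob 20 mm in diameter and 28 mm high on top (58 mm in all), 120 g. Origin: centre of its underside, z up along its axis.
- cartridge4: Spark-filter cartridge (3 to 5 of the five are there; an absent one is given as None): white round body 46 mm in diameter, 30 mm high, with a green lifting knob 20 mm in diameter and 28 mm high on top (58 mm in all), 120 g. Origin: centre of its underside, z up along its axis.
- paste_tin: Bystander: red paste tin 64 mm in diameter, 80 mm high, origin under its centre. Leave alone.
- hammer: Bystander: hammer 220 mm long, lying; origin under its middle. Leave alone.
- weld_magnet: Bystander: red and steel triangular welding magnet, about 85 mm, 18 mm high; origin under its middle. Leave alone.
Not all that is in view belongs to the job. Leave any blue look-alike of the cartridge0 alone.

How it is judged:
By the outcome, as a careful person would: the job done as asked, in the order asked, and still so for the second after the job is handed in, with the robot touching nothing.
Of cartridge0, cartridge1, cartridge2, cartridge3, cartridge4 only 3 to 5 are there at a start; the rules pass over those that are not, and their reading is None.
At some moment in a run one of cartridge0, cartridge1, cartridge2, cartridge3, cartridge4 may be knocked a few centimetres aside while the robot is not near it.
Once in a run the grip may slacken for a moment while it holds something.
It also fails if it takes over 208 s, if anything falls off the work surface, if the arm or the gripper's body presses on something with over 40 N, if the wrist force passes 120 N, or if a joint passes its speed limit or range.

## Working session

There is one attempt and no reset: what is moved stays moved. The work goes in short steps, Python scripts to look and compute and a tool call to move; the robot and the scene stay as the last step left them, time stands still between calls to the robot, and variables do not carry over. Pictures are saved under pics/ and viewed, and the job is handed in when it is done.

Besides the shell and the picture viewer there is one more tool, called as name(argument=value, ...), one argument or row to a line, values as JSON. carry_out: Moves the arm, as the interface text tells. Shifts and turns lie within -1 to 1; 1 stands for 15 cm of shift or 360 degrees of turn. Its arguments: {"type":"object","properties":{"deltas":{"type":"array"},"grip_force":{"type":"number"}},"required":["deltas"]}

```bash
ls; mkdir -p pics; python3 - <<'E'
from workcell import manip
import cv2
print(manip.state()); print(manip.tips_ahead)
for n in ["scene","top","wrist"]:
    c=manip.camera_info(n); print(n,c)
    im=manip.grab_frame(n); cv2.imwrite(f"pics/{n}0.png",cv2.resize(im[...,::-1],(800,600),interpolation=cv2.INTER_CUBIC))
    cv2.imwrite(f"pics/raw_{n}0.png",im[...,::-1])
E
```

```text
pics
{'t': 0.0, 'joints': array([-1.49778552e+00,  2.59299737e-01,  1.53608673e+00, -1.58549856e-05,
        1.34798289e+00, -2.02774655e-01]), 'qvel': array([ 6.49647085e-04,  1.11576484e-03, -1.39719255e-03, -5.78805821e-05,
        1.03710899e-03,  7.09355134e-04]), 'joint_efforts': array([-1.14502767e-03, -4.37313795e+01, -2.84003913e+01,  7.16247666e-02,
        4.11154632e-02, -1.29095429e-04]), 'tcp_pos': array([ 149.76847407, -528.80034009,  301.93939022]), 'tcp_rot': array([[ 9.62210678e-01,  2.72306058e-01, -1.45025167e-04],
       [ 2.72305881e-01, -9.62209110e-01,  1.77084192e-03],
       [ 3.42666446e-04, -1.74341421e-03, -9.99998422e-01]]), 'contact_force': array([-0.00130904,  0.06536489, -0.64381091]), 'moment': array([0.02848625, 0.02393061, 0.0160634 ]), 'opening': 92.89436677288093}
84.1
scene {'fx': 453.3912995992465, 'fy': 453.3912995992465, 'cx': 256.51665868157045, 'cy': 181.56774444714543, 'dist_coeffs': array([-0.11991884,  0.        ,  0.        ,  0.        ,  0.        ]), 'camera_from_world': array([[-7.88928231e-01,  6.14059415e-01, -2.28753436e-02,
    
[... 701 characters left out ...]
22e-02,  9.97243044e-01,
        -1.13139566e+03],
       [ 0.00000000e+00,  0.00000000e+00,  0.00000000e+00,
         1.00000000e+00]])}
wrist {'fx': 334.82287269971414, 'fy': 334.82287269971414, 'cx': 257.94223546420915, 'cy': 192.39449031322584, 'dist_coeffs': array([-0.00074459,  0.        ,  0.        ,  0.        ,  0.        ]), 'camera_from_world': array([[ 2.72922521e-01, -9.62035494e-01, -1.00292947e-03,
        -5.49815330e+02],
       [ 9.23415159e-01,  2.62258346e-01, -2.80223131e-01,
         3.23433864e+01],
       [ 2.69847625e-01,  7.55530832e-02,  9.59934368e-01,
        -3.91610057e+02],
       [ 0.00000000e+00,  0.00000000e+00,  0.00000000e+00,
         1.00000000e+00]])}
```

View pics/scene0.png

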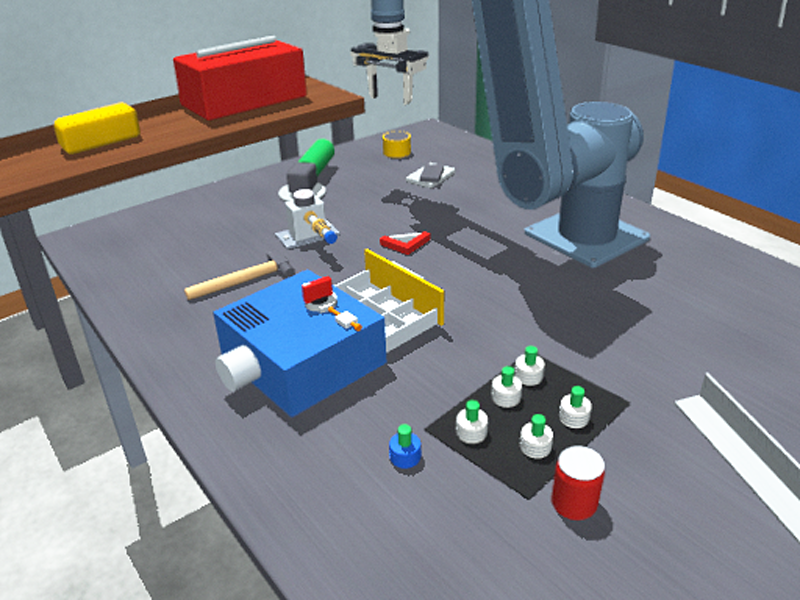

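View pics/top0.png

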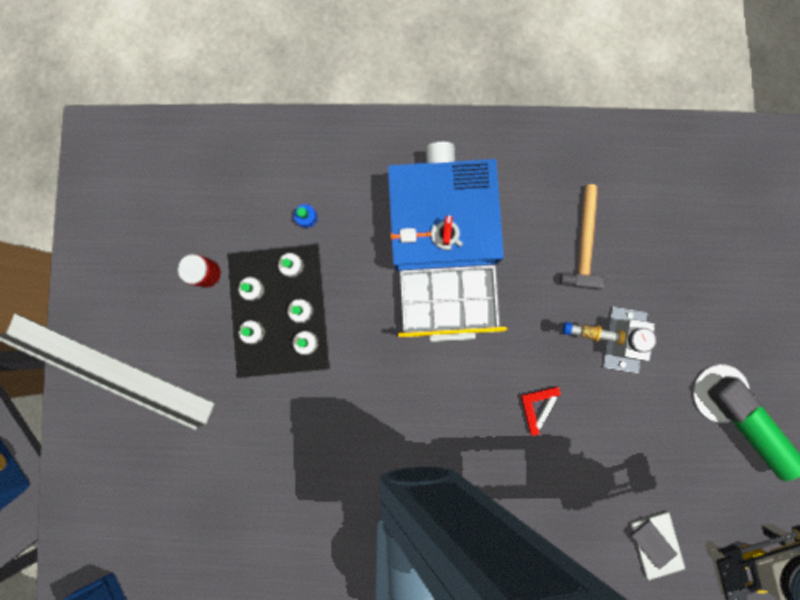

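View pics/wrist0.png

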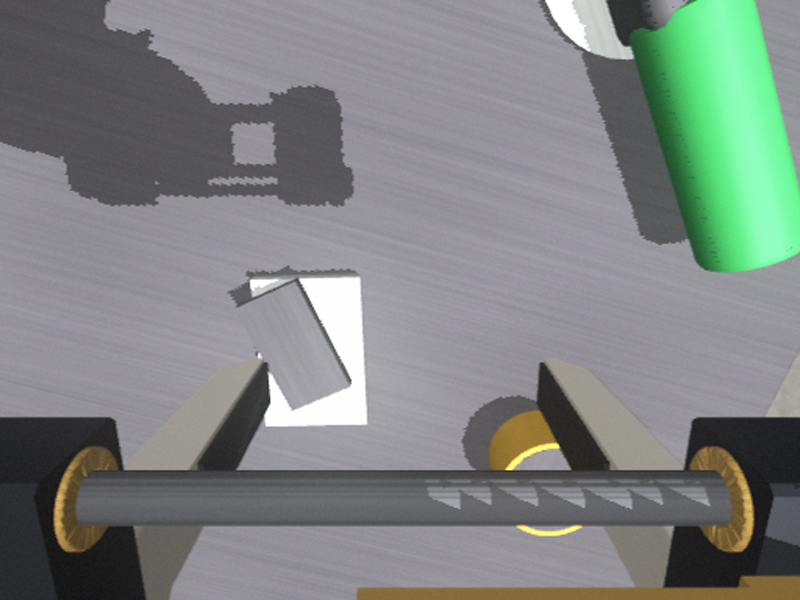

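```bash
cat > h.py <<'E'
import numpy as np, cv2
from workcell import manip
def K(c): return np.array([[c['fx'],0,c['cx']],[0,c['fy'],c['cy']],[0,0,1.]])
F=np.diag([1.,-1,-1])
def p2w(c,uv,z):
    n=cv2.undistortPoints(np.array([[uv]],float),K(c),c['dist_coeffs']).ravel()
    M=c['camera_from_world'];R,t=M[:3,:3],M[:3,3]
    d=R.T@(F@np.array([n[0],n[1],1.])); o=-R.T@t
    return o+d*(z-o[2])/d[2]
def w2p(c,P):
    M=c['camera_from_world'];q=(np.asarray(P,float).reshape(-1,3)@M[:3,:3].T+M[:3,3])@F
    r,_=cv2.projectPoints(q.reshape(-1,1,3),np.zeros(3),np.zeros(3),K(c),c['dist_coeffs']);return r.reshape(-1,2)
def crop(im,x0,y0,x1,y1,s,name):
    o=cv2.resize(im[y0:y1,x0:x1],None,fx=s,fy=s,interpolation=cv2.INTER_CUBIC)
    for x in range(-(-x0//10)*10,x1,10):
        cv2.line(o,(int((x-x0)*s),0),(int((x-x0)*s),6 if x%50 else 14),(0,255,255),1)
        if x%20==0: cv2.putText(o,str(x),(int((x-x0)*s)+2,12),0,.35,(0,255,255),1)
    for y in range(-(-y0//10)*10,y1,10):
        cv2.line(o,(0,int((y-y0)*s)),(6,int((y-y0)*s)),(0,255,255),1)
        if y%20==0: cv2.putText(o,str(y),(8,int((y-y0)*s)+4),0,.35,(0,255,255),1)
    cv2.imwrite(name,o)
def go(target,rot=None):
    "print tool-frame shift/turn (scaled) from present measured pose"
    from scipy.spatial.transform import Rotation as Ro
    s=manip.state();R=s['tcp_rot']
    print('trans',np.round(R.T@(np.asarray(target)-s['tcp_pos'])/150,4))
    if rot is not None: print('rot',np.round(Ro.from_matrix(R.T@rot).as_rotvec()/(2*np.pi),4))
E
python3 - <<'E'
from h import *
im=cv2.imread('pics/raw_top0.png')
crop(im,135,150,215,245,8,'pics/c1.png')
crop(im,240,95,330,225,4.6,'pics/c2.png')
crop(im,330,180,430,250,8,'pics/c3.png')
E
```

```text
(no output)
```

View pics/c1.png

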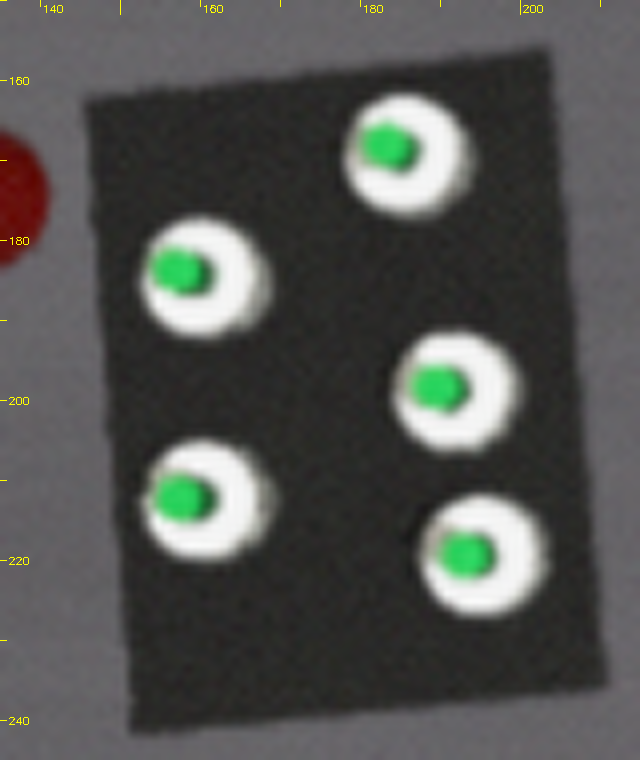

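View pics/c2.png

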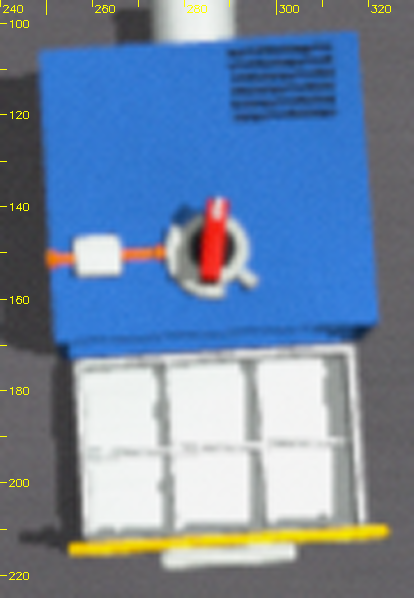

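View pics/c3.png

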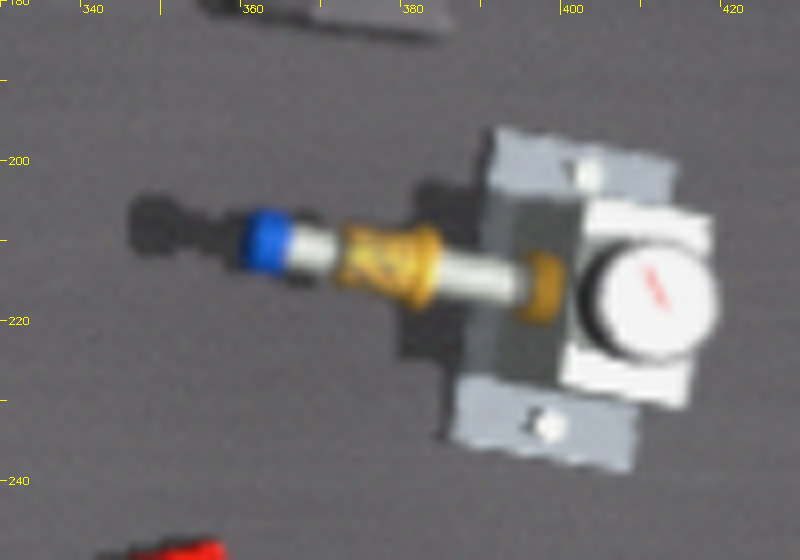

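```bash
python3 - <<'E'
from h import *
c=manip.camera_info('top')
for cx,cy in [(390,147),(184,271),(441,387),(184,498),(467,555)]:
    print('cart',p2w(c,(135+cx/8-.5*0,150+cy/8),62)[:2].round(1))
for n,cx,cy in [('plug',243,240),('sleeve front',340,255),('collar rear',438,267),('pipe end',525,279)]:
    print(n,p2w(c,(330+cx/8,180+cy/8),60)[:2].round(1))
C=lambda x,y:(240+x/4.6,95+y/4.6)
for n,x,y,z in [('front L',69,549,84),('front R',387,530,84),('boxBL',40,50,96),('boxBR',357,32,96),('boxFL',55,335,96),('boxFR',378,323,96),('bar a',217,200,142),('bar b',211,280,142),('lip L',163,560,78),('lip R',297,550,78),('foll tip',165,252,102)]:
    print(n,p2w(c,C(x,y),z)[:2].round(1))
E
```

```text
cart [628.  294.6]
cart [576.9 376.1]
cart [532.5 270.7]
cart [486.4 372.4]
cart [466.4 258.1]
plug [ 506.3 -266.9]
sleeve front [ 501.1 -305. ]
collar rear [ 497.1 -343.7]
pipe end [ 493. -378.]
front L [486.2  62.6]
front R [ 503.  -149.5]
boxBL [823.5  89.1]
boxBR [ 839.  -125.4]
boxFL [628.6  74.5]
boxFR [ 640.4 -140.7]
bar a [711.4 -30.4]
bar b [659.4 -27.3]
lip L [480.1  -0.5]
lip R [488.5 -90.2]
foll tip [684.7   2.1]
```

```bash
python3 - <<'E'
from h import *
s=manip.state()
M=manip.camera_info('wrist')['camera_from_world']; o=-M[:3,:3].T@M[:3,3]
print('cam in tool',s['tcp_rot'].T@(o-s['tcp_pos']),(s['tcp_rot'].T@-M[2,:3]).round(3))
a=np.deg2rad(-6.9);y=np.array([np.cos(a),np.sin(a),0]);z=np.array([0,0,-1.]);R=np.c_[np.cross(y,z),y,z]
go([500,-315,250],R)
E
```

```text
cam in tool [ 78.95659919   0.37435844 -82.40420742] [-0.281  0.001  0.96 ]
trans [ 2.6348 -0.7358  0.3491]
rot [-0.0002 -0.0002 -0.1869]
```

carry_out(
  deltas=[
    {"translation":[0.25,-0.07,0],"rotation":[0,0,-0.0234],"hand":1},
    {"translation":[0.5,-0.14,0],"rotation":[0,0,-0.0468],"hand":1},
    {"translation":[0.75,-0.21,0.05],"rotation":[0,0,-0.07],"hand":1},
    {"translation":[1,-0.28,0.1],"rotation":[0,0,-0.0935],"hand":1},
    {"translation":[1,-0.45,0.1],"rotation":[0,0,-0.117],"hand":1},
    {"translation":[1,-0.6,0.1],"rotation":[0,0,-0.14],"hand":1},
    {"translation":[1,-0.7,0.15],"rotation":[0,0,-0.164],"hand":1},
    {"translation":[1,-0.736,0.2],"rotation":[0,0,-0.187],"hand":1},
  ],
)

```text
t: 0.95
tcp_pos: [263.9, -380.4, 272.5]
tcp_rot: [[0.113, 0.994, -0.0], [0.994, -0.113, 0.001], [0.001, -0.0, -1.0]]
contact_force: [-0.0, -0.4, -0.6]
opening: 93.2
```

```bash
python3 - <<'E'
from h import *
a=np.deg2rad(-6.9);y=np.array([np.cos(a),np.sin(a),0]);z=np.array([0,0,-1.]);R=np.c_[np.cross(y,z),y,z]
go([500,-315,250],R)
E
```

```text
trans [0.6108 1.5145 0.1502]
rot [-0.     -0.0001  0.0012]
```

carry_out(
  deltas=[
    {"translation":[0.1,0.25,0.02],"rotation":[0,0,0],"hand":1},
    {"translation":[0.2,0.5,0.02],"rotation":[0,0,0],"hand":1},
    {"translation":[0.3,0.75,0.02],"rotation":[0,0,0],"hand":1},
    {"translation":[0.4,1,0.02],"rotation":[0,0,0],"hand":1},
    {"translation":[0.55,1,0.02],"rotation":[0,0,0],"hand":1},
    {"translation":[0.6,1,0.02],"rotation":[0,0,0],"hand":1},
    {"translation":[0.6,1,0.02],"rotation":[0,0,0],"hand":1},
    {"translation":[0.6,1,0.02],"rotation":[0,0,0],"hand":1},
  ],
)

```text
t: 1.75
tcp_pos: [423.2, -311.3, 269.9]
tcp_rot: [[0.12, 0.993, -0.0], [0.993, -0.12, -0.001], [-0.001, -0.0, -1.0]]
contact_force: [0.3, 0.3, 0.3]
opening: 93.2
```

carry_out(
  deltas=[
    {"translation":[0,0.25,0.02],"rotation":[0,0,0],"hand":0.5},
    {"translation":[0,0.5,0.05],"rotation":[0,0,0],"hand":0.2},
    {"translation":[0,0.515,0.1],"rotation":[0,0,0],"hand":0.2},
    {"translation":[0,0.515,0.13],"rotation":[0,0,0],"hand":0.2},
    {"translation":[0,0.515,0.13],"rotation":[0,0,0],"hand":0.2},
    {"translation":[0,0.515,0.13],"rotation":[0,0,0],"hand":0.2},
    {"translation":[0,0.515,0.13],"rotation":[0,0,0],"hand":0.2},
    {"translation":[0,0.515,0.13],"rotation":[0,0,0],"hand":0.2},
  ],
)

```text
t: 2.55
tcp_pos: [500.0, -320.2, 250.9]
tcp_rot: [[0.12, 0.993, 0.001], [0.993, -0.12, -0.001], [-0.001, 0.001, -1.0]]
contact_force: [0.5, 0.5, -1.1]
opening: 55.9
```

```bash
cat >> h.py <<'E'
def snap(n,name,box=None,s=1.5625):
    c=manip.camera_info(n); im=manip.grab_frame(n)[...,::-1].copy()
    cv2.imwrite(f'pics/raw_{name}.png',im)
    b=box or (0,0,512,384); crop(im,*b,s,f'pics/{name}.png'); return c,im
E
python3 - <<'E'
from h import *
s=manip.state();print(s['tcp_pos'],s['opening'])
import pickle
c,im=snap('wrist','w1'); pickle.dump(c,open('w1.pkl','wb'))
E
```

```text
[ 500.00974597 -320.2184769   250.91998889] 55.87903803937107
```

View pics/w1.png

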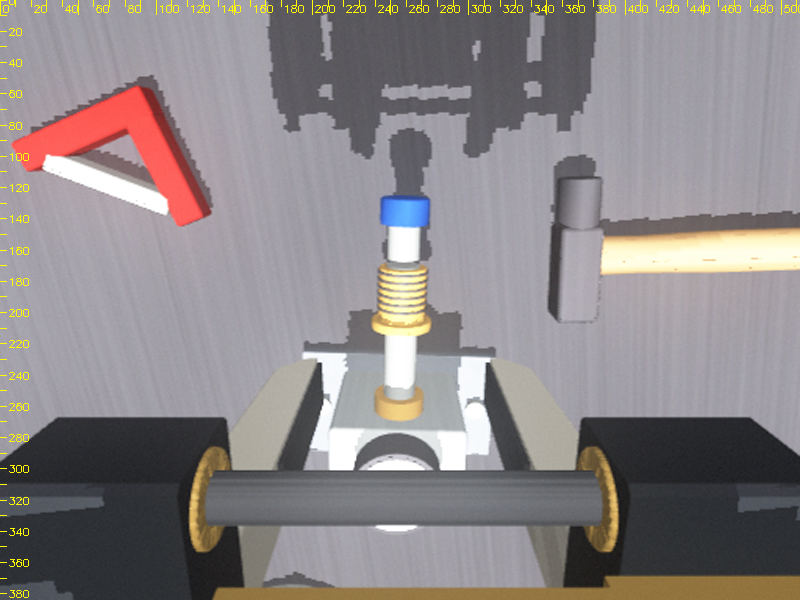

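```bash
python3 - <<'E'
from h import *
import pickle
c=pickle.load(open('w1.pkl','rb'))
crop(cv2.imread('pics/raw_w1.png'),230,115,290,275,5,'pics/c4.png')
for n,u,v in [('plugfront',259.5,127.5),('sleevefront',258,171),('collar front',257.3,205),('collar mid',257,207),('brass nut',255.5,256)]:
    print(n,p2w(c,(u,v),60)[:2].round(1))
E
```

```text
plugfront [ 508.7 -268.5]
sleevefront [ 503.3 -303.9]
collar front [ 499.1 -333.5]
collar mid [ 498.6 -335.3]
brass nut [ 491.6 -381.4]
```

View pics/c4.png

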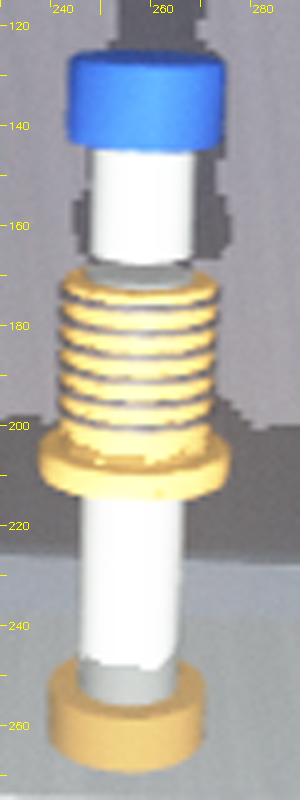

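carry_out(
  deltas=[
    {"translation":[-0.014,0.007,0.2],"rotation":[0,0,0.003],"hand":0.2},
    {"translation":[-0.014,0.007,0.45],"rotation":[0,0,0.003],"hand":0.2},
    {"translation":[-0.014,0.007,0.65],"rotation":[0,0,0.003],"hand":0.2},
    {"translation":[-0.014,0.007,0.75],"rotation":[0,0,0.003],"hand":0.2},
    {"translation":[-0.014,0.007,0.82],"rotation":[0,0,0.003],"hand":0.2},
    {"translation":[-0.014,0.007,0.84],"rotation":[0,0,0.003],"hand":0.2},
    {"translation":[-0.014,0.007,0.84],"rotation":[0,0,0.003],"hand":0.2},
    {"translation":[-0.014,0.007,0.84],"rotation":[0,0,0.003],"hand":0.2},
  ],
)

```text
t: 3.4
tcp_pos: [501.8, -322.7, 125.4]
tcp_rot: [[0.138, 0.99, 0.001], [0.99, -0.138, -0.001], [-0.001, 0.002, -1.0]]
contact_force: [0.4, -0.5, 0.4]
opening: 55.7
```

```bash
python3 - <<'E'
from h import *
s=manip.state();print(s['tcp_pos'],s['opening'],s['contact_force'])
c,im=snap('wrist','w2')
E
```

```text
[ 501.77715913 -322.70147007  125.39788817] 55.68584217988657 [ 0.41821082 -0.46493631  0.39652741]
```

View pics/w2.png

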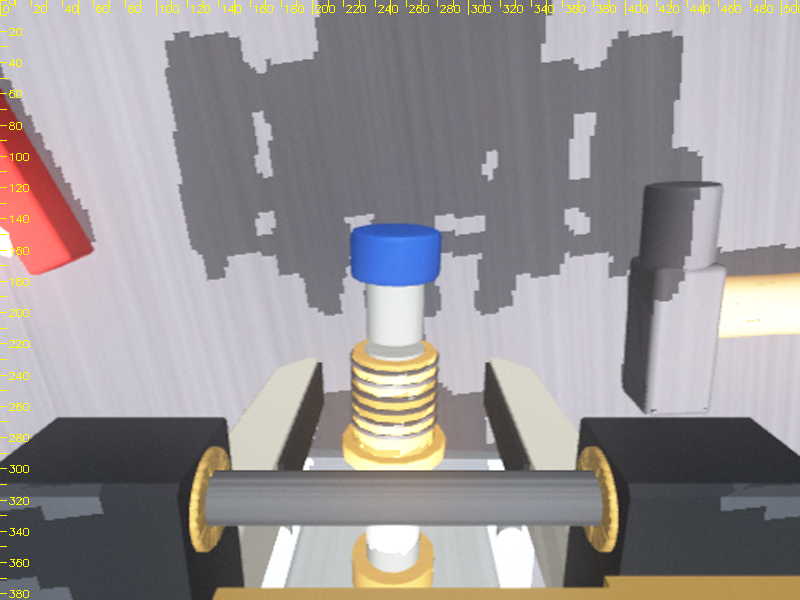

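```bash
python3 - <<'E'
from h import *
s=manip.state();c=manip.camera_info('wrist');R=s['tcp_rot']
for dx in (-7.5,0,7.5): print(dx,w2p(c,s['tcp_pos']+R@[dx,0,65]).round(1))
for v in (225,226.5,276,283): print(v,R.T@(p2w(c,(253,v),60)-s['tcp_pos']))
E
```

```text
-7.5 [[255.6 274.7]]
0 [[255.6 261. ]]
7.5 [[255.6 247. ]]
225 [18.65312986 -1.2240475  65.45511248]
226.5 [17.88997233 -1.22673538 65.45609803]
276 [-8.5116409  -1.31976451 65.4901934 ]
283 [-12.44656977  -1.33363618  65.495275  ]
```

carry_out(
  deltas=[
    {"translation":[0,-0.009,0],"rotation":[0,0,0],"hand":-1},
    {"translation":[0,-0.009,0],"rotation":[0,0,0],"hand":-1},
    {"translation":[0,-0.009,0],"rotation":[0,0,0],"hand":-1},
    {"translation":[0,-0.009,0],"rotation":[0,0,0],"hand":-1},
    {"translation":[0,-0.009,0],"rotation":[0,0,0],"hand":-1},
    {"translation":[0,-0.009,0],"rotation":[0,0,0],"hand":-1},
    {"translation":[0,-0.009,0],"rotation":[0,0,0],"hand":-1},
    {"translation":[0,-0.009,0],"rotation":[0,0,0],"hand":-1},
  ],
  grip_force=28,
)

```text
t: 4.25
tcp_pos: [499.2, -321.9, 124.3]
tcp_rot: [[0.138, 0.99, -0.002], [0.99, -0.138, 0.0], [0.0, -0.002, -1.0]]
contact_force: [-4.7, 0.1, 4.0]
opening: 25.0
```

carry_out(
  deltas=[
    {"translation":[-0.02,0,0],"rotation":[0,0,0],"hand":-1},
    {"translation":[-0.04,0,0],"rotation":[0,0,0],"hand":-1},
    {"translation":[-0.06,0,0],"rotation":[0,0,0],"hand":-1},
    {"translation":[-0.075,0,0],"rotation":[0,0,0],"hand":-1},
    {"translation":[-0.085,0,0],"rotation":[0,0,0],"hand":-1},
    {"translation":[-0.085,0,0],"rotation":[0,0,0],"hand":-1},
    {"translation":[-0.085,0,0],"rotation":[0,0,0],"hand":-1},
    {"translation":[-0.085,0,0],"rotation":[0,0,0],"hand":-1},
  ],
)

```text
t: 5.05
tcp_pos: [497.7, -332.0, 124.2]
tcp_rot: [[0.138, 0.99, -0.002], [0.99, -0.138, 0.005], [0.005, -0.002, -1.0]]
contact_force: [-2.9, 8.8, 7.5]
opening: 25.6
```

```bash
python3 - <<'E'
from h import *
s=manip.state();print(s['tcp_pos'],s['opening'],s['contact_force'])
c,im=snap('wrist','w3')
E
```

```text
[ 497.68168266 -332.02207099  124.20955385] 25.55296114896208 [-2.90622571  8.83017693  7.4771252 ]
```

View pics/w3.png

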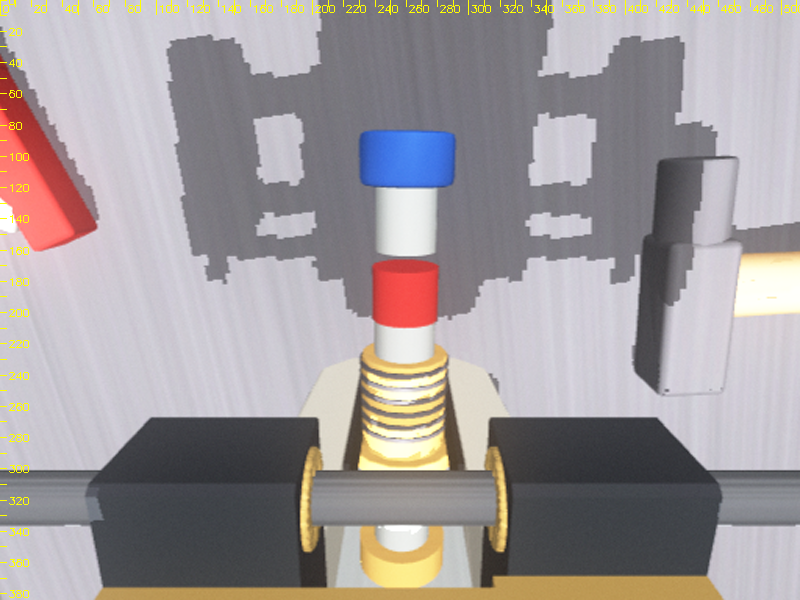

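The red band shows at (405,293), so the plug is out. Next I release the sleeve and go up.

carry_out(
  deltas=[
    {"translation":[-0.08,0,0],"rotation":[0,0,0],"hand":0.3},
    {"translation":[-0.08,0,0],"rotation":[0,0,0],"hand":0.3},
    {"translation":[-0.08,0,0],"rotation":[0,0,0],"hand":0.3},
    {"translation":[-0.08,0,0],"rotation":[0,0,0],"hand":0.3},
    {"translation":[-0.08,0,-0.2],"rotation":[0,0,0],"hand":0.3},
    {"translation":[-0.08,0,-0.45],"rotation":[0,0,0],"hand":0.3},
    {"translation":[-0.08,0,-0.7],"rotation":[0,0,0],"hand":0.3},
    {"translation":[0,0,-0.9],"rotation":[0,0,0],"hand":0.3},
  ],
)

```text
t: 5.9
tcp_pos: [498.5, -336.4, 261.5]
tcp_rot: [[0.14, 0.99, 0.002], [0.99, -0.14, -0.003], [-0.002, 0.003, -1.0]]
contact_force: [0.0, -0.1, 0.2]
opening: 60.2
```

```bash
python3 - <<'E'
from h import *
s=manip.state();print(s['tcp_pos'],s['opening'],s['contact_force'],s['joints'])
c,im=snap('wrist','w4')
R=s['tcp_rot']
for v in (168,205):print(p2w(c,(257,v),60))
E
```

```text
[ 498.45842031 -336.40059583  261.51436773] 60.22673269574248 [ 0.00276451 -0.1447263   0.22270919] [-7.78796863e-01  3.77183394e-01  1.47032956e+00 -3.94727892e-04
  1.29052341e+00 -6.38162216e-01]
[ 501.51178777 -320.17537305   60.        ]
[ 496.78117908 -353.57878087   60.        ]
```

View pics/w4.png

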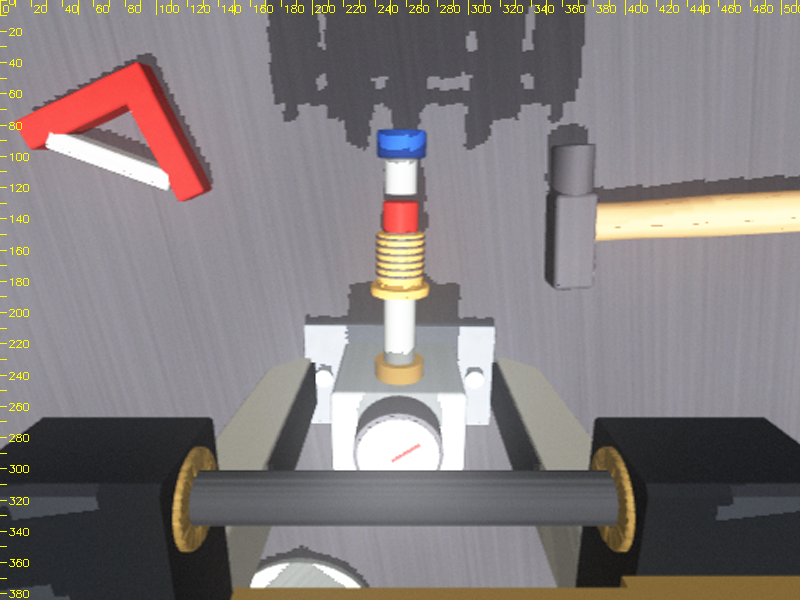

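carry_out(
  deltas=[
    {"translation":[0.2,-0.05,-0.1],"rotation":[0,0,-0.023],"hand":0.2},
    {"translation":[0.4,-0.1,-0.2],"rotation":[0,0,-0.046],"hand":0},
    {"translation":[0.6,-0.15,-0.25],"rotation":[0,0,-0.069],"hand":0},
    {"translation":[0.8,-0.2,-0.3],"rotation":[0,0,-0.092],"hand":0},
    {"translation":[1,-0.25,-0.35],"rotation":[0,0,-0.115],"hand":0},
    {"translation":[1,-0.3,-0.4],"rotation":[0,0,-0.138],"hand":0},
    {"translation":[1,-0.35,-0.45],"rotation":[0,0,-0.161],"hand":0},
    {"translation":[1,-0.4,-0.46],"rotation":[0,0,-0.184],"hand":0},
  ],
)

```text
t: 6.75
tcp_pos: [459.8, -177.8, 329.1]
tcp_rot: [[-0.854, 0.52, 0.002], [0.52, 0.854, -0.001], [-0.003, -0.0, -1.0]]
contact_force: [0.8, 0.3, -0.1]
opening: 46.5
```

```bash
cat >> h.py <<'E'
def Ry(deg):
    a=np.deg2rad(deg);y=np.array([np.cos(a),np.sin(a),0]);z=np.array([0,0,-1.]);return np.c_[np.cross(y,z),y,z]
E
python3 - <<'E'
from h import *
go([480,-45,330],Ry(94.4))
E
```

```text
trans [ 0.3455  0.8264 -0.0069]
rot [-0.0001  0.0004 -0.0993]
```

carry_out(
  deltas=[
    {"translation":[0.08,0.2,0],"rotation":[0,0,-0.023],"hand":0},
    {"translation":[0.16,0.4,0],"rotation":[0,0,-0.046],"hand":0},
    {"translation":[0.24,0.6,0],"rotation":[0,0,-0.069],"hand":0},
    {"translation":[0.32,0.78,0],"rotation":[0,0,-0.092],"hand":0},
    {"translation":[0.345,0.826,0],"rotation":[0,0,-0.0993],"hand":0},
    {"translation":[0.345,0.826,0],"rotation":[0,0,-0.0993],"hand":0},
    {"translation":[0.345,0.826,0],"rotation":[0,0,-0.0993],"hand":0},
    {"translation":[0.345,0.826,0],"rotation":[0,0,-0.0993],"hand":0},
  ],
)

```text
t: 7.55
tcp_pos: [480.7, -46.4, 328.1]
tcp_rot: [[-0.998, -0.067, -0.0], [-0.067, 0.998, -0.0], [0.0, -0.0, -1.0]]
contact_force: [0.4, -0.5, 0.2]
opening: 46.8
```

```bash
python3 - <<'E'
from h import *
import pickle
s=manip.state();print(s['tcp_pos'],s['tcp_rot'],s['joints'])
c,im=snap('wrist','w5');pickle.dump(c,open('w5.pkl','wb'))
c,im=snap('top','t5')
E
```

```text
[480.65962716 -46.36611244 328.14789299] [[-9.97731779e-01 -6.73148875e-02 -4.83871892e-05]
 [-6.73148591e-02  9.97731681e-01 -4.49583031e-04]
 [ 7.85410627e-05 -4.45306100e-04 -9.99999898e-01]] [-3.27414592e-01  1.19620552e-01  1.64566389e+00 -4.49748780e-04
  1.37620947e+00 -1.96548979e+00]
```

View pics/w5.png

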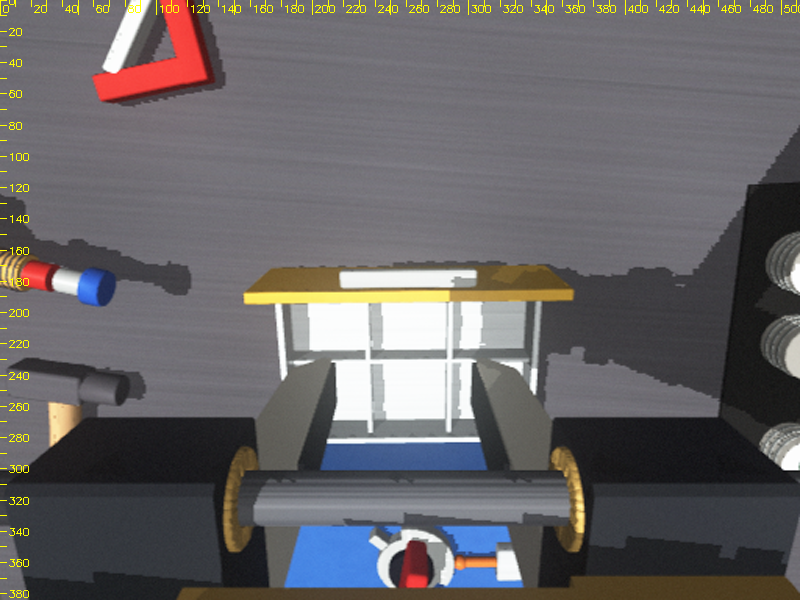

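```bash
python3 - <<'E'
from h import *
crop(cv2.imread('pics/raw_w5.png'),150,165,375,295,3.5,'pics/c5.png')
E
```

```text
(no output)
```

View pics/c5.png

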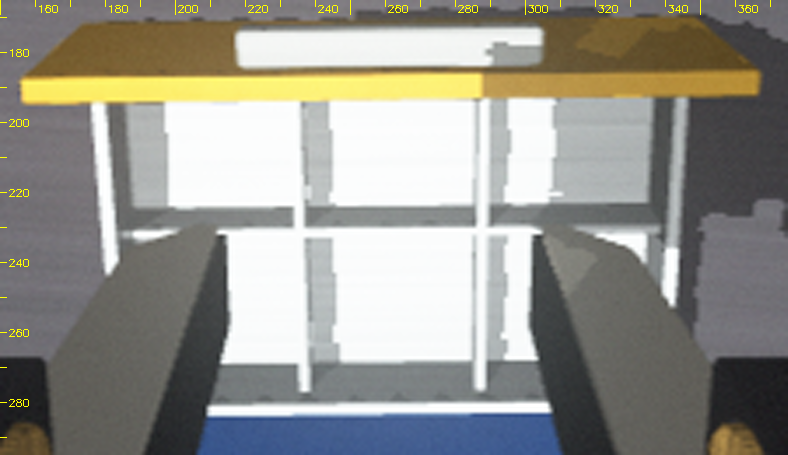

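```bash
python3 - <<'E'
from h import *
import pickle
c=pickle.load(open('w5.pkl','rb'));t=manip.camera_info('top')
P=lambda x,y,z:p2w(c,(150+x/3.5,165+y/3.5),z)[:2]
L,Rr=P(300,231,35),P(483,231,35);print('cross',L.round(1),Rr.round(1),(L+Rr)/2,np.linalg.norm(L-Rr))
print('rear ends',P(304,391,35).round(1),P(481,391,35).round(1))
print('rear wall in',P(220,404,44).round(1),P(540,404,44).round(1))
print('plate',P(22,79,84).round(1),P(759,72,84).round(1),'outer',P(83,24,84).round(1),P(700,18,84).round(1))
print('front plate inner top',P(22,102,84),P(759,94,84))
# top cam crossing check
C=lambda x,y:(240+x/4.6,95+y/4.6)
for x,y in [(163,450),(255,444)]: print('top',p2w(t,C(x,y),35)[:2].round(1))
for x,y in [(163,535),(255,525),(163,365),(255,360)]: print('top',p2w(t,C(x,y),35)[:2].round(1))
E
```

```text
cross [563.4 -68.2] [559.   -5.1] [561.20917943 -36.63499622] 63.19209477931916
rear ends [625.3 -63.6] [ 6.209e+02 -1.000e-01]
rear wall in [627.2 -92.7] [619.4  19.9]
plate [ 500.8 -148.5] [484.2  63.6] outer [ 483.3 -130.9] [469.5  44.4]
front plate inner top [ 507.76093219 -148.65434609] [490.72045815  64.67431223]
top [5.57e+02 4.00e-01]
top [562.4 -64. ]
top [497.5  -0.7]
top [505.7 -64.7]
top [617.    1.5]
top [621.7 -63.2]
```

View pics/t5.png

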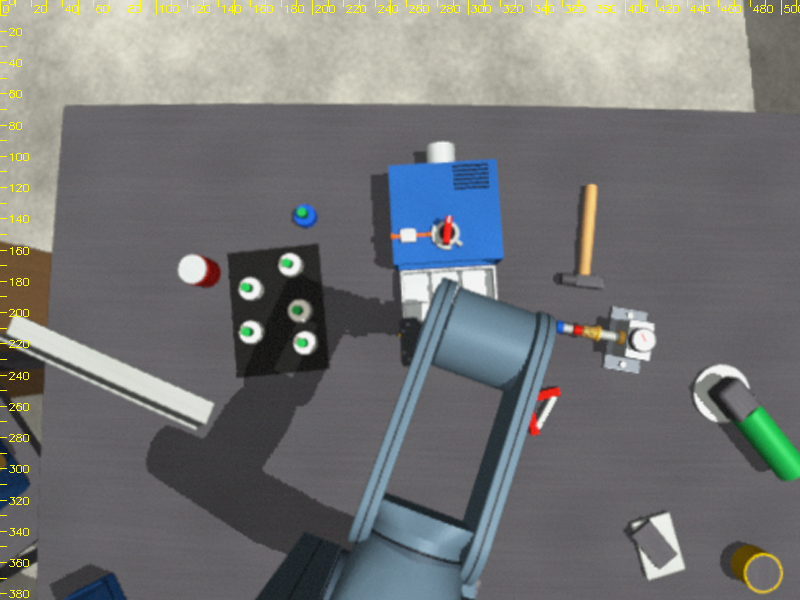

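carry_out(
  deltas=[
    {"translation":[0,0.2,0.1],"rotation":[0,0,-0.0018],"hand":0.2},
    {"translation":[0,0.45,0.2],"rotation":[0,0,-0.0018],"hand":0.2},
    {"translation":[0,0.75,0.3],"rotation":[0,0,-0.0018],"hand":0.2},
    {"translation":[-0.02,1,0.4],"rotation":[0,0,-0.0018],"hand":0.2},
    {"translation":[-0.02,1,0.45],"rotation":[0,0,-0.0018],"hand":0.2},
    {"translation":[-0.02,1,0.45],"rotation":[0,0,-0.0018],"hand":0.2},
    {"translation":[-0.02,1,0.45],"rotation":[0,0,-0.0018],"hand":0.2},
    {"translation":[-0.02,1,0.45],"rotation":[0,0,-0.0018],"hand":0.2},
  ],
)

```text
t: 8.45
tcp_pos: [473.7, 103.3, 261.4]
tcp_rot: [[-0.997, -0.079, 0.001], [-0.079, 0.997, -0.0], [-0.001, -0.0, -1.0]]
contact_force: [-0.1, 0.7, -0.4]
opening: 56.0
```

carry_out(
  deltas=[
    {"translation":[0,0.3,0.1],"rotation":[0,0,0],"hand":0.2},
    {"translation":[0,0.6,0.15],"rotation":[0,0,0],"hand":0.2},
    {"translation":[0,0.9,0.2],"rotation":[0,0,0],"hand":0.2},
    {"translation":[0,1,0.2],"rotation":[0,0,0],"hand":0.2},
    {"translation":[0,1,0.2],"rotation":[0,0,0],"hand":0.2},
    {"translation":[0,1,0.2],"rotation":[0,0,0],"hand":0.2},
    {"translation":[0,1,0.2],"rotation":[0,0,0],"hand":0.2},
    {"translation":[0,1,0.2],"rotation":[0,0,0],"hand":0.2},
  ],
)

```text
t: 9.25
tcp_pos: [461.4, 252.8, 231.1]
tcp_rot: [[-0.997, -0.079, 0.001], [-0.079, 0.997, -0.0], [-0.001, -0.0, -1.0]]
contact_force: [-0.8, -0.2, 0.0]
opening: 56.0
```

```bash
python3 - <<'E'
from h import *
import pickle
s=manip.state();print(s['tcp_pos'],s['tcp_rot'][:,1],s['joints'])
c,im=snap('wrist','w6');pickle.dump(c,open('w6.pkl','wb'))
E
```

```text
[461.35629522 252.77923578 231.13238311] [-7.94760763e-02  9.96836758e-01 -1.79351895e-04] [ 2.89185675e-01  2.76140145e-01  1.69645676e+00 -3.18520958e-04
  1.16848003e+00 -1.36104605e+00]
```

View pics/w6.png

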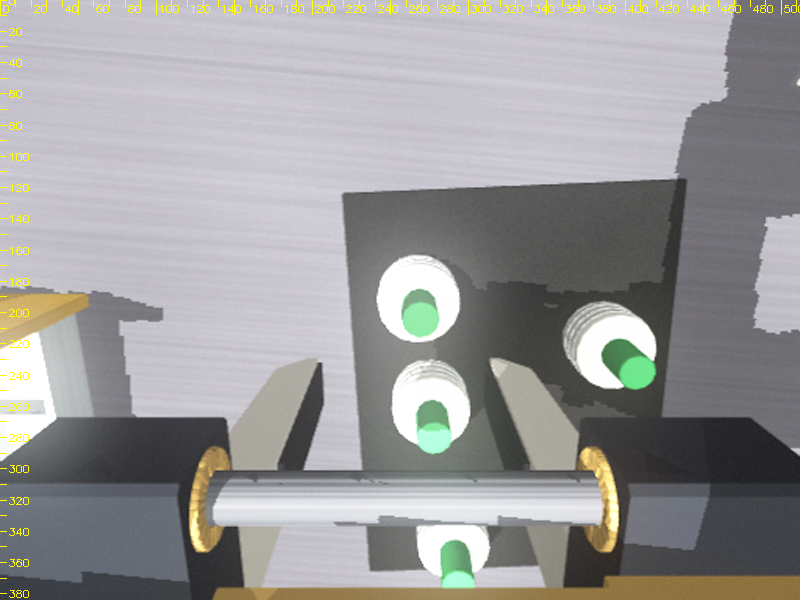

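```bash
python3 - <<'E'
from h import *
import pickle
c=pickle.load(open('w6.pkl','rb'))
for n,x,y in [('A',420.5,320),('B',434,438),('D',638,370),('C',459,581)]:
    print(n,p2w(c,(x/1.5625,y/1.5625),62)[:2].round(1))
A=p2w(c,(420.5/1.5625,320/1.5625),62)
go([A[0],A[1],122])
E
```

```text
A [467.4 261.8]
B [533.9 275.1]
D [485.6 377.1]
C [628.  299.2]
trans [-0.0446  0.0557  0.7273]
```

carry_out(
  deltas=[
    {"translation":[-0.045,0.056,0.1],"rotation":[0,0,0],"hand":0.2},
    {"translation":[-0.045,0.056,0.3],"rotation":[0,0,0],"hand":0.2},
    {"translation":[-0.045,0.056,0.5],"rotation":[0,0,0],"hand":0.2},
    {"translation":[-0.045,0.056,0.65],"rotation":[0,0,0],"hand":0.2},
    {"translation":[-0.045,0.056,0.727],"rotation":[0,0,0],"hand":0.2},
    {"translation":[-0.045,0.056,0.727],"rotation":[0,0,0],"hand":0.2},
    {"translation":[-0.045,0.056,0.727],"rotation":[0,0,0],"hand":0.2},
    {"translation":[-0.045,0.056,0.727],"rotation":[0,0,0],"hand":-0.2},
  ],
  grip_force=25,
)

```text
t: 10.1
tcp_pos: [467.8, 263.2, 123.1]
tcp_rot: [[-0.997, -0.081, 0.002], [-0.081, 0.997, 0.001], [-0.003, 0.001, -1.0]]
contact_force: [0.1, -0.6, -0.1]
opening: 51.5
```

```bash
python3 - <<'E'
from h import *
s=manip.state();print(s['tcp_pos'],s['opening'])
c,im=snap('wrist','w7')
E
```

```text
[467.83460618 263.21341607 123.07047911] 51.465907476944736
```

View pics/w7.png

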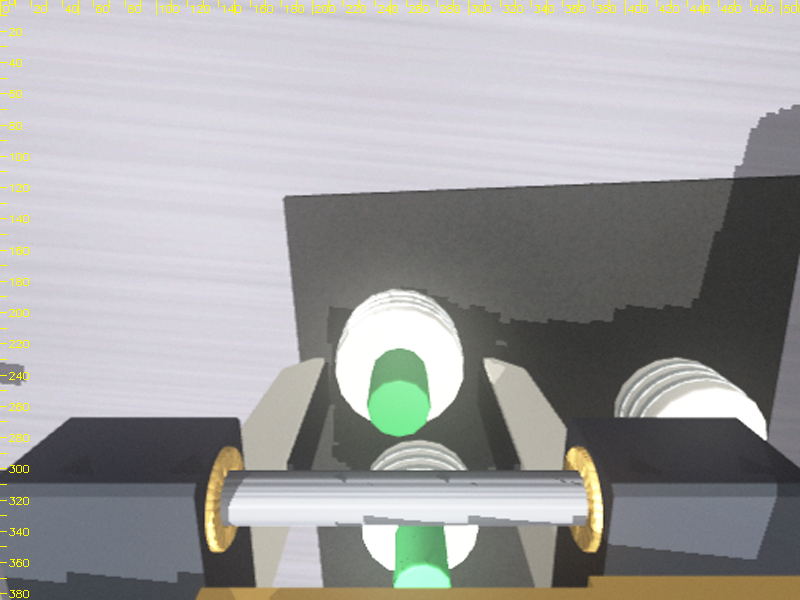

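carry_out(
  deltas=[
    {"translation":[0,0,0],"rotation":[0,0,0],"hand":-1},
    {"translation":[0,0,0],"rotation":[0,0,0],"hand":-1},
    {"translation":[0,0,0],"rotation":[0,0,0],"hand":-1},
    {"translation":[0,0,0],"rotation":[0,0,0],"hand":-1},
    {"translation":[0,0,0],"rotation":[0,0,0],"hand":-1},
    {"translation":[0,0,0],"rotation":[0,0,0],"hand":-1},
    {"translation":[0,0,-0.05],"rotation":[0,0,0],"hand":-1},
    {"translation":[0,0,-0.15],"rotation":[0,0,0],"hand":-1},
  ],
)

```text
t: 10.95
tcp_pos: [465.9, 262.8, 143.5]
tcp_rot: [[-0.997, -0.081, -0.003], [-0.081, 0.997, -0.001], [0.003, -0.001, -1.0]]
contact_force: [0.2, 0.4, -1.8]
opening: 19.7
```

```bash
python3 - <<'E'
from h import *
s=manip.state();print(s['tcp_pos'],s['opening'],s['contact_force'])
go([597.3,-97.5,240],Ry(94.5))
E
```

```text
[465.93866731 262.78204725 143.48175608] 19.69771320724119 [ 0.18684263  0.42801085 -1.84572799]
trans [-0.6751 -2.4657 -0.644 ]
rot [-0.0001 -0.0005  0.0005]
```

carry_out(
  deltas=[
    {"translation":[0,-0.05,-0.2],"rotation":[0,0,0],"hand":-1},
    {"translation":[-0.05,-0.2,-0.4],"rotation":[0,0,0],"hand":-1},
    {"translation":[-0.1,-0.4,-0.55],"rotation":[0,0,0],"hand":-1},
    {"translation":[-0.16,-0.6,-0.64],"rotation":[0,0,0],"hand":-1},
    {"translation":[-0.22,-0.8,-0.64],"rotation":[0,0,0],"hand":-1},
    {"translation":[-0.27,-1,-0.64],"rotation":[0,0,0],"hand":-1},
    {"translation":[-0.35,-1,-0.64],"rotation":[0,0,0],"hand":-1},
    {"translation":[-0.4,-1,-0.64],"rotation":[0,0,0],"hand":-1},
  ],
)

```text
t: 11.75
tcp_pos: [539.7, 118.1, 240.4]
tcp_rot: [[-0.997, -0.08, 0.0], [-0.08, 0.997, 0.001], [-0.0, 0.001, -1.0]]
contact_force: [-0.2, 0.3, 0.0]
opening: 19.6
```

carry_out(
  deltas=[
    {"translation":[-0.05,-0.2,0],"rotation":[0,0,0],"hand":-1},
    {"translation":[-0.1,-0.4,0],"rotation":[0,0,0],"hand":-1},
    {"translation":[-0.15,-0.6,0],"rotation":[0,0,0],"hand":-1},
    {"translation":[-0.2,-0.8,0],"rotation":[0,0,0],"hand":-1},
    {"translation":[-0.25,-1,0],"rotation":[0,0,0],"hand":-1},
    {"translation":[-0.27,-1,0],"rotation":[0,0,0],"hand":-1},
    {"translation":[-0.27,-1,0],"rotation":[0,0,0],"hand":-1},
    {"translation":[-0.27,-1,0],"rotation":[0,0,0],"hand":-1},
  ],
)

```text
t: 12.55
tcp_pos: [591.2, -26.1, 239.9]
tcp_rot: [[-0.997, -0.083, -0.001], [-0.083, 0.997, 0.001], [0.001, 0.001, -1.0]]
contact_force: [-0.4, -0.1, -1.1]
opening: 19.5
```

```bash
python3 - <<'E'
from h import *
s=manip.state();print(s['tcp_pos'],s['opening'],s['contact_force'])
go([597.3,-97.5,240],Ry(94.5))
E
```

```text
[591.24693541 -26.12972204 239.87406694] 19.485396581544148 [-0.40853568 -0.07970765 -1.14281799]
trans [-0.0008 -0.4775 -0.0013]
rot [ 0.0002 -0.0002  0.0007]
```

carry_out(
  deltas=[
    {"translation":[0,-0.15,0],"rotation":[0,0,0],"hand":-1},
    {"translation":[0,-0.3,0],"rotation":[0,0,0],"hand":-1},
    {"translation":[0,-0.42,0.05],"rotation":[0,0,0],"hand":-1},
    {"translation":[0,-0.478,0.15],"rotation":[0,0,0],"hand":-1},
    {"translation":[0,-0.478,0.25],"rotation":[0,0,0],"hand":-1},
    {"translation":[0,-0.478,0.3],"rotation":[0,0,0],"hand":-1},
    {"translation":[0,-0.478,0.3],"rotation":[0,0,0],"hand":-1},
    {"translation":[0,-0.478,0.3],"rotation":[0,0,0],"hand":-1},
  ],
)

```text
t: 13.35
tcp_pos: [597.5, -98.7, 195.4]
tcp_rot: [[-0.997, -0.082, 0.0], [-0.082, 0.997, 0.0], [-0.0, 0.0, -1.0]]
contact_force: [-0.3, 0.6, -1.6]
opening: 19.4
```

```bash
python3 - <<'E'
from h import *
import pickle
s=manip.state();print(s['tcp_pos'],s['opening'],s['contact_force'])
c,im=snap('wrist','w8');pickle.dump(c,open('w8.pkl','wb'))
E
```

```text
[597.46068348 -98.6505087  195.3871427 ] 19.37072666758973 [-0.26683465  0.62990614 -1.61603533]
```

View pics/w8.png

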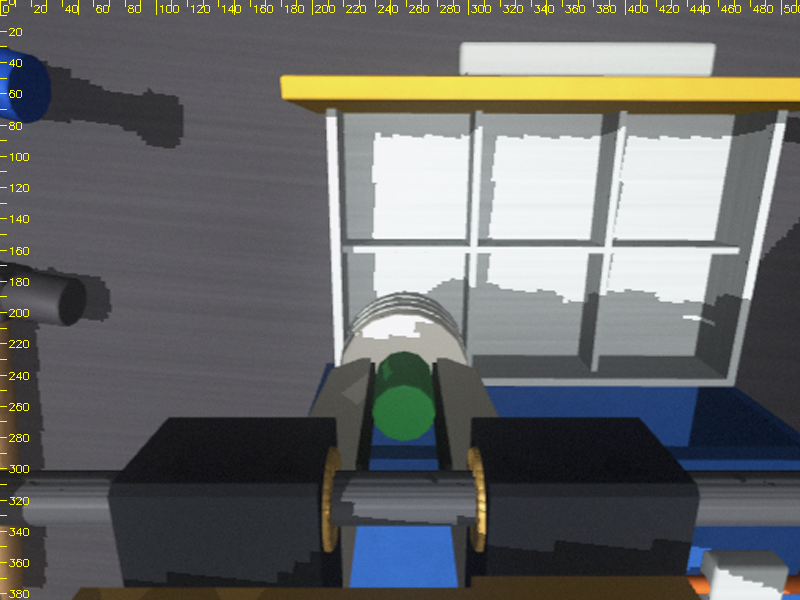

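```bash
python3 - <<'E'
from h import *
import pickle
c=pickle.load(open('w8.pkl','rb'))
P=lambda x,y,z:p2w(c,(x/1.5625,y/1.5625),z)[:2]
a,b=P(472.5,247,35),P(608,249,35);m=(a+b)/2;print(a,b,m,np.linalg.norm(a-b))
print('rear end',P(595,371,35),'rear wall',P(470,381,44),P(732,381,44))
x=np.array([.997,.079]);y=np.array([-.079,.997])
for r in (31.5,-31.5):
    for k in (-1,0,1): print(r,k,(m+x*r+y*63*k).round(1))
E
```

```text
[562.50830263 -69.09937051] [558.16482875  -5.56086274] [560.33656569 -37.33011663] 63.68679403484662
rear end [ 6.20036046e+02 -1.56595985e-01] rear wall [626.64071201 -63.73681323] [616.03566858  63.42670932]
31.5 -1 [596.7 -97.7]
31.5 0 [591.7 -34.8]
31.5 1 [586.8  28. ]
-31.5 -1 [ 533.9 -102.6]
-31.5 0 [528.9 -39.8]
-31.5 1 [524.  23.]
```

carry_out(
  deltas=[
    {"translation":[0.005,0.006,0.1],"rotation":[0,0,0],"hand":-1},
    {"translation":[0.005,0.006,0.2],"rotation":[0,0,0],"hand":-1},
    {"translation":[0.005,0.006,0.3],"rotation":[0,0,0],"hand":-1},
    {"translation":[0.005,0.006,0.37],"rotation":[0,0,0],"hand":-1},
    {"translation":[0.005,0.006,0.4],"rotation":[0,0,0],"hand":-1},
    {"translation":[0.005,0.006,0.415],"rotation":[0,0,0],"hand":-1},
    {"translation":[0.005,0.006,0.415],"rotation":[0,0,0],"hand":-1},
    {"translation":[0.005,0.006,0.415],"rotation":[0,0,0],"hand":-1},
  ],
)

```text
t: 14.2
tcp_pos: [596.9, -98.5, 133.6]
tcp_rot: [[-0.997, -0.082, 0.001], [-0.082, 0.997, -0.0], [-0.001, -0.001, -1.0]]
contact_force: [0.8, -0.5, -1.4]
opening: 19.4
```

carry_out(
  deltas=[
    {"translation":[0,0,0],"rotation":[0,0,0],"hand":0},
    {"translation":[0,0,0],"rotation":[0,0,0],"hand":0},
    {"translation":[0,0,0],"rotation":[0,0,0],"hand":0},
    {"translation":[0,0,0],"rotation":[0,0,0],"hand":0},
    {"translation":[0,0,-0.1],"rotation":[0,0,0],"hand":0},
    {"translation":[0,0,-0.3],"rotation":[0,0,0],"hand":0},
    {"translation":[0,0,-0.5],"rotation":[0,0,0],"hand":0.2},
    {"translation":[0,0,-0.65],"rotation":[0,0,0],"hand":0.2},
  ],
)

```text
t: 15.0
tcp_pos: [596.9, -98.5, 232.4]
tcp_rot: [[-0.997, -0.082, 0.002], [-0.082, 0.997, -0.001], [-0.002, -0.001, -1.0]]
contact_force: [2.2, 0.9, 0.6]
opening: 55.0
```

```bash
python3 - <<'E'
from h import *
s=manip.state();print(s['tcp_pos'],s['opening'],s['contact_force'])
c,im=snap('wrist','w9')
go([533.9,275,235],Ry(94.5))
E
```

```text
[596.91067406 -98.50041229 232.43061466] 55.00669928762293 [2.15714945 0.92894528 0.61074601]
trans [ 2.2460e-01  2.5197e+00 -1.3000e-03]
rot [-0.0005  0.0011  0.0005]
```

View pics/w9.png

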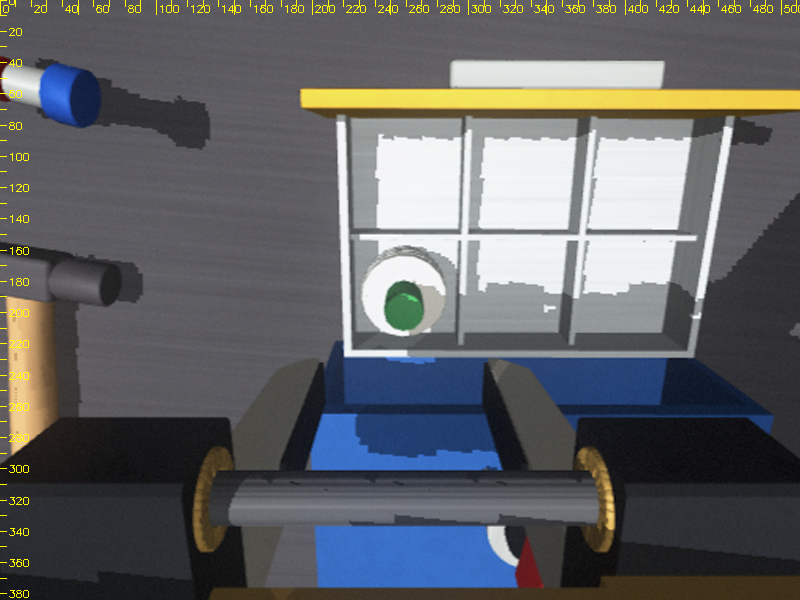

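carry_out(
  deltas=[
    {"translation":[0.02,0.15,0],"rotation":[0,0,0],"hand":0.2},
    {"translation":[0.04,0.4,0],"rotation":[0,0,0],"hand":0.2},
    {"translation":[0.06,0.7,0],"rotation":[0,0,0],"hand":0.2},
    {"translation":[0.1,1,0],"rotation":[0,0,0],"hand":0.2},
    {"translation":[0.15,1,0],"rotation":[0,0,0],"hand":0.2},
    {"translation":[0.2,1,0],"rotation":[0,0,0],"hand":0.2},
    {"translation":[0.225,1,0],"rotation":[0,0,0],"hand":0.2},
    {"translation":[0.225,1,0],"rotation":[0,0,0],"hand":0.2},
  ],
)

```text
t: 15.85
tcp_pos: [550.4, 47.1, 230.4]
tcp_rot: [[-0.997, -0.08, -0.0], [-0.08, 0.997, -0.0], [0.0, -0.0, -1.0]]
contact_force: [0.1, 0.3, -0.1]
opening: 56.0
```

carry_out(
  deltas=[
    {"translation":[0,0.2,0],"rotation":[0,0,0],"hand":0.2},
    {"translation":[0,0.45,0],"rotation":[0,0,0],"hand":0.2},
    {"translation":[0,0.7,0],"rotation":[0,0,0],"hand":0.2},
    {"translation":[0,1,0],"rotation":[0,0,0],"hand":0.2},
    {"translation":[0,1,0],"rotation":[0,0,0],"hand":0.2},
    {"translation":[0,1,0],"rotation":[0,0,0],"hand":0.2},
    {"translation":[0,1,0],"rotation":[0,0,0],"hand":0.2},
    {"translation":[0,1,0],"rotation":[0,0,0],"hand":0.2},
  ],
)

```text
t: 16.65
tcp_pos: [539.0, 196.2, 230.4]
tcp_rot: [[-0.997, -0.079, -0.0], [-0.079, 0.997, -0.0], [0.0, -0.0, -1.0]]
contact_force: [-0.1, -0.2, 0.2]
opening: 55.4
```

```bash
python3 - <<'E'
from h import *
import pickle
s=manip.state();print(s['tcp_pos'],s['opening'],s['contact_force'])
c,im=snap('wrist','w10');pickle.dump(c,open('w10.pkl','wb'))
go([533.9,275,122],Ry(94.5))
E
```

```text
[538.9517801  196.24523869 230.38777694] 55.444122543029636 [-0.10822508 -0.21972935  0.16732144]
trans [-0.0084  0.5256  0.7228]
rot [-0.     -0.      0.0001]
```

View pics/w10.png

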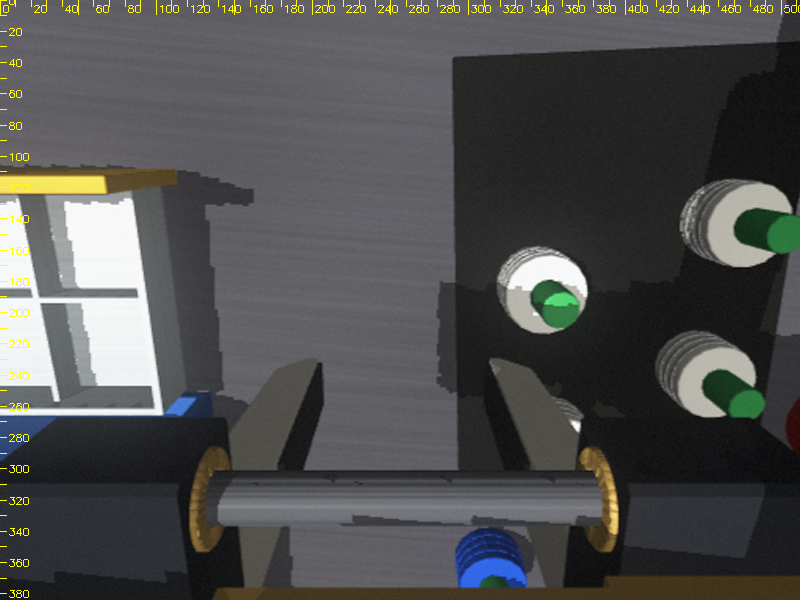

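```bash
python3 - <<'E'
from h import *
import pickle
c=pickle.load(open('w10.pkl','rb'))
for n,x,y in [('B',562,309),('D',785,234),('E',746,404)]: print(n,p2w(c,(x/1.5625,y/1.5625),62)[:2].round(1))
p=p2w(c,(562/1.5625,309/1.5625),62); go([p[0],p[1],122.5])
E
```

```text
B [533.1 275.4]
D [487.1 376.2]
E [577.4 381.2]
trans [-0.0034  0.5288  0.7195]
```

carry_out(
  deltas=[
    {"translation":[-0.003,0.2,0],"rotation":[0,0,0],"hand":0.2},
    {"translation":[-0.003,0.4,0.1],"rotation":[0,0,0],"hand":0.2},
    {"translation":[-0.003,0.53,0.25],"rotation":[0,0,0],"hand":0.2},
    {"translation":[-0.003,0.53,0.4],"rotation":[0,0,0],"hand":0.2},
    {"translation":[-0.003,0.53,0.55],"rotation":[0,0,0],"hand":0.2},
    {"translation":[-0.003,0.53,0.68],"rotation":[0,0,0],"hand":0.2},
    {"translation":[-0.003,0.53,0.72],"rotation":[0,0,0],"hand":0.2},
    {"translation":[-0.003,0.53,0.72],"rotation":[0,0,0],"hand":0.2},
  ],
)

```text
t: 17.5
tcp_pos: [532.3, 276.3, 121.7]
tcp_rot: [[-0.997, -0.08, -0.002], [-0.08, 0.997, -0.001], [0.002, -0.0, -1.0]]
contact_force: [-0.1, -0.6, -0.2]
opening: 55.6
```

carry_out(
  deltas=[
    {"translation":[0,0,0],"rotation":[0,0,0],"hand":-1},
    {"translation":[0,0,0],"rotation":[0,0,0],"hand":-1},
    {"translation":[0,0,0],"rotation":[0,0,0],"hand":-1},
    {"translation":[0,0,0],"rotation":[0,0,0],"hand":-1},
    {"translation":[0,0,0],"rotation":[0,0,0],"hand":-1},
    {"translation":[0,0,0],"rotation":[0,0,0],"hand":-1},
    {"translation":[0,0,-0.05],"rotation":[0,0,0],"hand":-1},
    {"translation":[0,0,-0.15],"rotation":[0,0,0],"hand":-1},
  ],
)

```text
t: 18.3
tcp_pos: [531.4, 276.9, 144.1]
tcp_rot: [[-0.997, -0.082, -0.003], [-0.081, 0.997, -0.001], [0.003, -0.001, -1.0]]
contact_force: [-0.1, 1.0, -1.2]
opening: 19.6
```

```bash
python3 - <<'E'
from h import *
s=manip.state();print(s['tcp_pos'],s['opening'],s['contact_force'])
go([591.7,-34.8,235],Ry(94.5))
E
```

```text
[531.39444052 276.93560422 144.07922757] 19.631475005484454 [-0.06724989  0.98242064 -1.23140927]
trans [-0.2293 -2.1044 -0.6057]
rot [-0.0001 -0.0005  0.0005]
```

carry_out(
  deltas=[
    {"translation":[0,-0.05,-0.2],"rotation":[0,0,0],"hand":-1},
    {"translation":[-0.02,-0.2,-0.4],"rotation":[0,0,0],"hand":-1},
    {"translation":[-0.04,-0.4,-0.55],"rotation":[0,0,0],"hand":-1},
    {"translation":[-0.06,-0.6,-0.6],"rotation":[0,0,0],"hand":-1},
    {"translation":[-0.08,-0.8,-0.6],"rotation":[0,0,0],"hand":-1},
    {"translation":[-0.1,-1,-0.6],"rotation":[0,0,0],"hand":-1},
    {"translation":[-0.13,-1,-0.6],"rotation":[0,0,0],"hand":-1},
    {"translation":[-0.16,-1,-0.6],"rotation":[0,0,0],"hand":-1},
  ],
)

```text
t: 19.1
tcp_pos: [568.7, 129.3, 235.2]
tcp_rot: [[-0.997, -0.08, -0.0], [-0.08, 0.997, 0.001], [0.0, 0.001, -1.0]]
contact_force: [-0.3, 0.9, -2.3]
opening: 19.6
```

carry_out(
  deltas=[
    {"translation":[-0.02,-0.2,0],"rotation":[0,0,0],"hand":-1},
    {"translation":[-0.04,-0.4,0],"rotation":[0,0,0],"hand":-1},
    {"translation":[-0.06,-0.6,0],"rotation":[0,0,0],"hand":-1},
    {"translation":[-0.07,-0.8,0],"rotation":[0,0,0],"hand":-1},
    {"translation":[-0.07,-1,0],"rotation":[0,0,0],"hand":-1},
    {"translation":[-0.07,-1,0],"rotation":[0,0,0],"hand":-1},
    {"translation":[-0.07,-1,0],"rotation":[0,0,0],"hand":-1},
    {"translation":[-0.07,-1,0],"rotation":[0,0,0],"hand":-1},
  ],
)

```text
t: 19.9
tcp_pos: [591.2, -17.5, 234.8]
tcp_rot: [[-0.997, -0.083, -0.0], [-0.083, 0.997, 0.001], [0.0, 0.001, -1.0]]
contact_force: [0.1, 0.3, -0.9]
opening: 19.1
```

```bash
python3 - <<'E'
from h import *
s=manip.state();print(s['tcp_pos'],s['opening'],s['contact_force'])
go([591.7,-34.8,132.5],Ry(94.5))
E
```

```text
[591.18145504 -17.46581524 234.82339718] 19.080888459626205 [ 0.09037281  0.33635244 -0.88385859]
trans [ 0.0059 -0.116   0.6821]
rot [ 0.0001 -0.0001  0.0007]
```

carry_out(
  deltas=[
    {"translation":[0.003,-0.116,0.05],"rotation":[0,0,0],"hand":-1},
    {"translation":[0.003,-0.116,0.2],"rotation":[0,0,0],"hand":-1},
    {"translation":[0.003,-0.116,0.35],"rotation":[0,0,0],"hand":-1},
    {"translation":[0.003,-0.116,0.5],"rotation":[0,0,0],"hand":-1},
    {"translation":[0.003,-0.116,0.6],"rotation":[0,0,0],"hand":-1},
    {"translation":[0.003,-0.116,0.66],"rotation":[0,0,0],"hand":-1},
    {"translation":[0.003,-0.116,0.68],"rotation":[0,0,0],"hand":-1},
    {"translation":[0.003,-0.116,0.68],"rotation":[0,0,0],"hand":-1},
  ],
)

```text
t: 20.7
tcp_pos: [592.6, -36.4, 133.3]
tcp_rot: [[-0.997, -0.082, 0.001], [-0.082, 0.997, -0.0], [-0.001, -0.0, -1.0]]
contact_force: [0.2, -0.1, -2.0]
opening: 19.2
```

carry_out(
  deltas=[
    {"translation":[0,0,0],"rotation":[0,0,0],"hand":0},
    {"translation":[0,0,0],"rotation":[0,0,0],"hand":0},
    {"translation":[0,0,0],"rotation":[0,0,0],"hand":0},
    {"translation":[0,0,0],"rotation":[0,0,0],"hand":0},
    {"translation":[0,0,-0.1],"rotation":[0,0,0],"hand":0},
    {"translation":[0,0,-0.3],"rotation":[0,0,0],"hand":0},
    {"translation":[0,0,-0.5],"rotation":[0,0,0],"hand":0.2},
    {"translation":[0,0,-0.65],"rotation":[0,0,0],"hand":0.2},
  ],
)

```text
t: 21.5
tcp_pos: [592.6, -36.5, 232.5]
tcp_rot: [[-0.997, -0.082, 0.002], [-0.082, 0.997, -0.0], [-0.002, -0.001, -1.0]]
contact_force: [0.2, -0.8, -0.5]
opening: 54.6
```

```bash
python3 - <<'E'
from h import *
s=manip.state();print(s['tcp_pos'],s['opening'],s['contact_force'])
c,im=snap('wrist','w11')
go([487,377,235],Ry(94.5))
E
```

```text
[592.60013306 -36.52745178 232.45920812] 54.55883754172652 [ 0.17753723 -0.79097719 -0.5258944 ]
trans [ 4.8600e-01  2.8079e+00 -2.6000e-03]
rot [-0.0004  0.0012  0.0005]
```

View pics/w11.png

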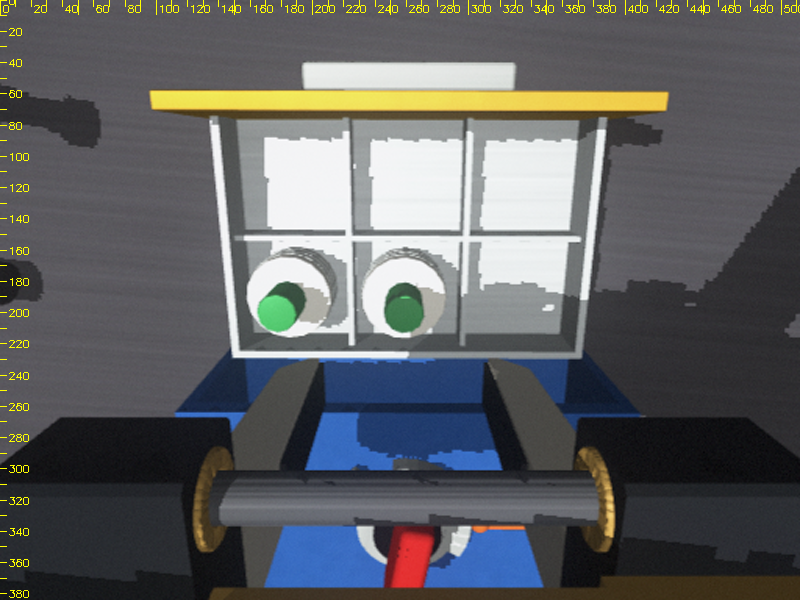

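carry_out(
  deltas=[
    {"translation":[0.04,0.15,0],"rotation":[0,0,0],"hand":0.2},
    {"translation":[0.1,0.4,0],"rotation":[0,0,0],"hand":0.2},
    {"translation":[0.16,0.7,0],"rotation":[0,0,0],"hand":0.2},
    {"translation":[0.22,1,0],"rotation":[0,0,0],"hand":0.2},
    {"translation":[0.3,1,0],"rotation":[0,0,0],"hand":0.2},
    {"translation":[0.4,1,0],"rotation":[0,0,0],"hand":0.2},
    {"translation":[0.486,1,0],"rotation":[0,0,0],"hand":0.2},
    {"translation":[0.486,1,0],"rotation":[0,0,0],"hand":0.2},
  ],
)

```text
t: 22.35
tcp_pos: [505.8, 106.9, 230.2]
tcp_rot: [[-0.997, -0.082, -0.001], [-0.082, 0.997, -0.0], [0.001, -0.0, -1.0]]
contact_force: [0.0, -0.5, -0.9]
opening: 55.8
```

carry_out(
  deltas=[
    {"translation":[0,0.2,0],"rotation":[0,0,0],"hand":0.2},
    {"translation":[0,0.45,0],"rotation":[0,0,0],"hand":0.2},
    {"translation":[0,0.7,0],"rotation":[0,0,0],"hand":0.2},
    {"translation":[0,1,0],"rotation":[0,0,0],"hand":0.2},
    {"translation":[0,1,0],"rotation":[0,0,0],"hand":0.2},
    {"translation":[0,1,0],"rotation":[0,0,0],"hand":0.2},
    {"translation":[0,1,0],"rotation":[0,0,0],"hand":0.2},
    {"translation":[0,1,0],"rotation":[0,0,0],"hand":0.2},
  ],
)

```text
t: 23.15
tcp_pos: [495.6, 255.3, 230.4]
tcp_rot: [[-0.997, -0.08, -0.0], [-0.08, 0.997, -0.0], [0.0, -0.0, -1.0]]
contact_force: [-0.8, -0.6, 0.2]
opening: 55.7
```

carry_out(
  deltas=[
    {"translation":[0,0.2,0],"rotation":[0,0,0],"hand":0.2},
    {"translation":[0,0.45,0],"rotation":[0,0,0],"hand":0.2},
    {"translation":[0,0.7,0],"rotation":[0,0,0],"hand":0.2},
    {"translation":[0,0.75,0],"rotation":[0,0,0],"hand":0.2},
    {"translation":[0,0.75,0],"rotation":[0,0,0],"hand":0.2},
    {"translation":[0,0.75,0],"rotation":[0,0,0],"hand":0.2},
    {"translation":[0,0.75,0],"rotation":[0,0,0],"hand":0.2},
    {"translation":[0,0.75,0],"rotation":[0,0,0],"hand":0.2},
  ],
)

```text
t: 23.95
tcp_pos: [486.3, 367.5, 230.6]
tcp_rot: [[-0.997, -0.08, 0.0], [-0.08, 0.997, -0.0], [-0.0, -0.0, -1.0]]
contact_force: [0.1, 0.8, -0.4]
opening: 55.8
```

```bash
python3 - <<'E'
from h import *
import pickle
s=manip.state();print(s['tcp_pos'],s['opening'],s['contact_force'])
c,im=snap('wrist','w12');pickle.dump(c,open('w12.pkl','wb'))
E
```

```text
[486.32924966 367.51645573 230.5965767 ] 55.79091569102627 [ 0.06148349  0.80885195 -0.3973247 ]
```

View pics/w12.png

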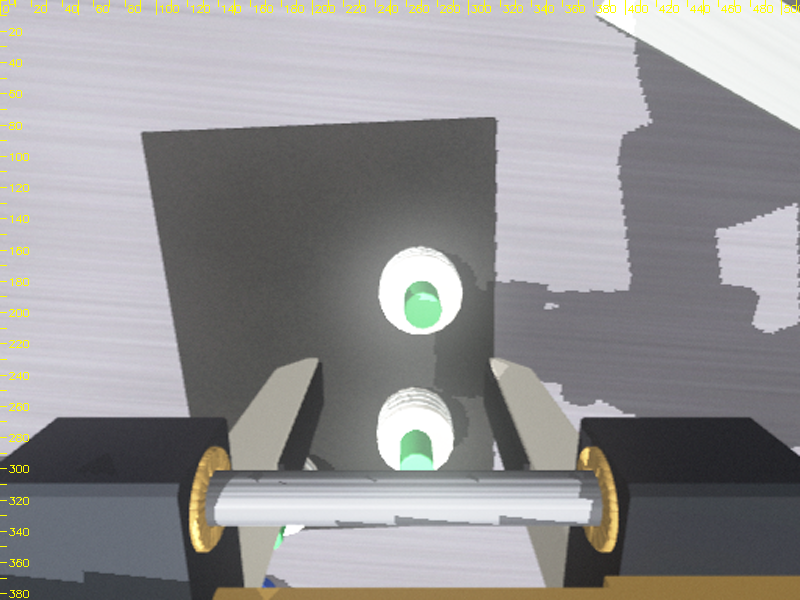

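```bash
python3 - <<'E'
from h import *
import pickle
c=pickle.load(open('w12.pkl','rb'))
for n,x,y in [('D',422.5,309),('E',417,463)]: print(n,p2w(c,(x/1.5625,y/1.5625),62)[:2].round(1))
p=p2w(c,(422.5/1.5625,309/1.5625),62); go([p[0],p[1]+1,122.5])
E
```

```text
D [486.2 377. ]
E [574.5 382. ]
trans [-0.0046  0.0682  0.7209]
```

carry_out(
  deltas=[
    {"translation":[-0.003,0.068,0.1],"rotation":[0,0,0],"hand":0.2},
    {"translation":[-0.003,0.068,0.25],"rotation":[0,0,0],"hand":0.2},
    {"translation":[-0.003,0.068,0.45],"rotation":[0,0,0],"hand":0.2},
    {"translation":[-0.003,0.068,0.6],"rotation":[0,0,0],"hand":0.2},
    {"translation":[-0.003,0.068,0.68],"rotation":[0,0,0],"hand":0.2},
    {"translation":[-0.003,0.068,0.72],"rotation":[0,0,0],"hand":0.2},
    {"translation":[-0.003,0.068,0.72],"rotation":[0,0,0],"hand":0.2},
    {"translation":[-0.003,0.068,0.72],"rotation":[0,0,0],"hand":-0.2},
  ],
)

```text
t: 24.8
tcp_pos: [486.1, 379.4, 123.3]
tcp_rot: [[-0.997, -0.082, 0.001], [-0.082, 0.997, 0.001], [-0.002, 0.001, -1.0]]
contact_force: [0.3, -0.2, 0.1]
opening: 51.1
```

carry_out(
  deltas=[
    {"translation":[0,0,0],"rotation":[0,0,0],"hand":-1},
    {"translation":[0,0,0],"rotation":[0,0,0],"hand":-1},
    {"translation":[0,0,0],"rotation":[0,0,0],"hand":-1},
    {"translation":[0,0,0],"rotation":[0,0,0],"hand":-1},
    {"translation":[0,0,0],"rotation":[0,0,0],"hand":-1},
    {"translation":[0,0,0],"rotation":[0,0,0],"hand":-1},
    {"translation":[0,0,-0.05],"rotation":[0,0,0],"hand":-1},
    {"translation":[0,0,-0.15],"rotation":[0,0,0],"hand":-1},
  ],
)

```text
t: 25.6
tcp_pos: [484.6, 378.5, 144.0]
tcp_rot: [[-0.997, -0.081, -0.003], [-0.081, 0.997, -0.001], [0.003, -0.001, -1.0]]
contact_force: [-0.8, 0.4, -1.3]
opening: 19.3
```

```bash
python3 - <<'E'
from h import *
s=manip.state();print(s['tcp_pos'],s['opening'],s['contact_force'])
go([586.8,28,235],Ry(94.5))
E
```

```text
[484.64512031 378.53171937 144.00474076] 19.272607954002734 [-0.84021969  0.43242758 -1.25042163]
trans [-0.4865 -2.3854 -0.6052]
rot [-0.0002 -0.0005  0.0005]
```

carry_out(
  deltas=[
    {"translation":[0,-0.05,-0.2],"rotation":[0,0,0],"hand":-1},
    {"translation":[-0.03,-0.2,-0.4],"rotation":[0,0,0],"hand":-1},
    {"translation":[-0.07,-0.4,-0.55],"rotation":[0,0,0],"hand":-1},
    {"translation":[-0.11,-0.6,-0.6],"rotation":[0,0,0],"hand":-1},
    {"translation":[-0.15,-0.8,-0.6],"rotation":[0,0,0],"hand":-1},
    {"translation":[-0.2,-1,-0.6],"rotation":[0,0,0],"hand":-1},
    {"translation":[-0.25,-1,-0.6],"rotation":[0,0,0],"hand":-1},
    {"translation":[-0.3,-1,-0.6],"rotation":[0,0,0],"hand":-1},
  ],
)

```text
t: 26.4
tcp_pos: [543.1, 232.8, 235.3]
tcp_rot: [[-0.997, -0.08, 0.0], [-0.08, 0.997, 0.001], [-0.0, 0.001, -1.0]]
contact_force: [0.1, 0.6, -0.2]
opening: 19.3
```

carry_out(
  deltas=[
    {"translation":[-0.04,-0.2,0],"rotation":[0,0,0],"hand":-1},
    {"translation":[-0.08,-0.4,0],"rotation":[0,0,0],"hand":-1},
    {"translation":[-0.12,-0.6,0],"rotation":[0,0,0],"hand":-1},
    {"translation":[-0.15,-0.8,0],"rotation":[0,0,0],"hand":-1},
    {"translation":[-0.185,-1,0],"rotation":[0,0,0],"hand":-1},
    {"translation":[-0.185,-1,0],"rotation":[0,0,0],"hand":-1},
    {"translation":[-0.185,-1,0],"rotation":[0,0,0],"hand":-1},
    {"translation":[-0.185,-1,0],"rotation":[0,0,0],"hand":-1},
  ],
)

```text
t: 27.2
tcp_pos: [582.3, 87.4, 234.8]
tcp_rot: [[-0.997, -0.083, -0.0], [-0.083, 0.997, 0.001], [0.0, 0.001, -1.0]]
contact_force: [0.7, 0.0, -0.3]
opening: 19.3
```

```bash
python3 - <<'E'
from h import *
s=manip.state();print(s['tcp_pos'],s['opening'],s['contact_force'])
go([587.2,26.5,132.5],Ry(94.5))
E
```

```text
[582.31919952  87.43468002 234.81247823] 19.26610106570734 [ 0.74522505  0.01958397 -0.31222253]
trans [ 0.0009 -0.4081  0.6818]
rot [ 0.0001 -0.0001  0.0007]
```

carry_out(
  deltas=[
    {"translation":[0,-0.2,0],"rotation":[0,0,0],"hand":-1},
    {"translation":[0,-0.36,0],"rotation":[0,0,0],"hand":-1},
    {"translation":[0,-0.405,0.15],"rotation":[0,0,0],"hand":-1},
    {"translation":[0,-0.405,0.3],"rotation":[0,0,0],"hand":-1},
    {"translation":[0,-0.405,0.45],"rotation":[0,0,0],"hand":-1},
    {"translation":[0,-0.405,0.58],"rotation":[0,0,0],"hand":-1},
    {"translation":[0,-0.405,0.65],"rotation":[0,0,0],"hand":-1},
    {"translation":[0,-0.405,0.65],"rotation":[0,0,0],"hand":-1},
  ],
)

```text
t: 28.0
tcp_pos: [586.5, 26.7, 136.0]
tcp_rot: [[-0.997, -0.083, -0.003], [-0.083, 0.997, 0.001], [0.003, 0.001, -1.0]]
contact_force: [-1.0, -0.2, -1.4]
opening: 19.3
```

```bash
python3 - <<'E'
from h import *
s=manip.state();print(s['tcp_pos'],s['opening'],s['contact_force'])
c,im=snap('wrist','w13')
go([587.2,26.5,132.5],Ry(94.5))
E
```

```text
[586.47838454  26.65919552 135.98336795] 19.270994934045447 [-0.97776482 -0.18586915 -1.38562944]
trans [0.0003 0.0009 0.0314]
rot [ 0.0001 -0.0002  0.0007]
```

View pics/w13.png

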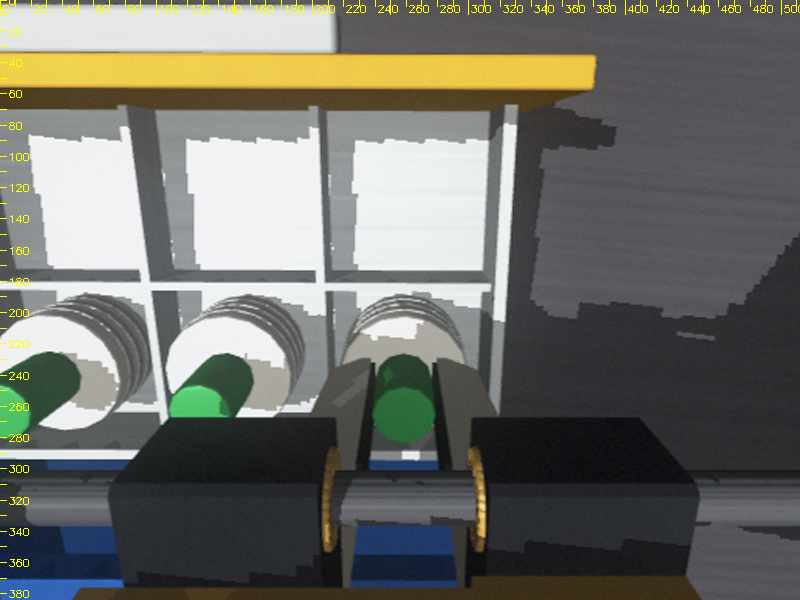

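Placed well. Lower 3 mm, then release and retreat.

carry_out(
  deltas=[
    {"translation":[0,0,0.02],"rotation":[0,0,0],"hand":-1},
    {"translation":[0,0,0.02],"rotation":[0,0,0],"hand":0},
    {"translation":[0,0,0.02],"rotation":[0,0,0],"hand":0},
    {"translation":[0,0,0.02],"rotation":[0,0,0],"hand":0},
    {"translation":[0,0,0.02],"rotation":[0,0,0],"hand":0},
    {"translation":[0,0,-0.1],"rotation":[0,0,0],"hand":0},
    {"translation":[0,0,-0.3],"rotation":[0,0,0],"hand":0.2},
    {"translation":[0,0,-0.55],"rotation":[0,0,0],"hand":0.2},
  ],
)

```text
t: 28.85
tcp_pos: [586.5, 25.4, 219.6]
tcp_rot: [[-0.997, -0.081, -0.003], [-0.081, 0.997, 0.001], [0.003, 0.001, -1.0]]
contact_force: [0.4, -0.6, 0.0]
opening: 54.9
```

```bash
python3 - <<'E'
from h import *
s=manip.state();print(s['tcp_pos'],s['opening'],s['contact_force'])
c,im=snap('wrist','w14')
go([628,299.5,230],Ry(94.5))
E
```

```text
[586.53467607  25.37083825 219.56982376] 54.86929318254094 [ 0.44967997 -0.60855565  0.00555273]
trans [-0.4036  1.8026 -0.0175]
rot [-0.0003  0.0013  0.0005]
```

View pics/w14.png

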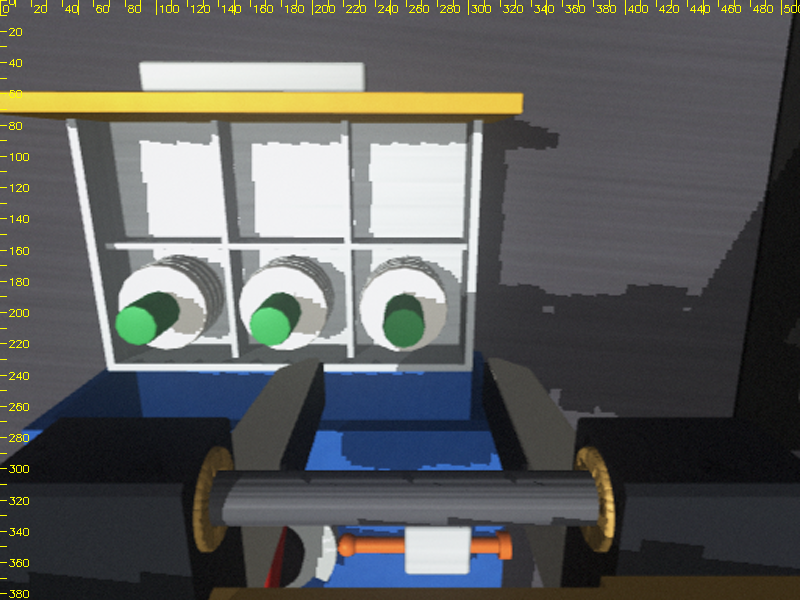

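carry_out(
  deltas=[
    {"translation":[0,0.2,0],"rotation":[0,0,0],"hand":0.2},
    {"translation":[-0.05,0.45,0],"rotation":[0,0,0],"hand":0.2},
    {"translation":[-0.1,0.7,0],"rotation":[0,0,0],"hand":0.2},
    {"translation":[-0.2,1,0],"rotation":[0,0,0],"hand":0.2},
    {"translation":[-0.3,1,0],"rotation":[0,0,0],"hand":0.2},
    {"translation":[-0.39,1,0],"rotation":[0,0,0],"hand":0.2},
    {"translation":[-0.39,1,0],"rotation":[0,0,0],"hand":0.2},
    {"translation":[-0.39,1,0],"rotation":[0,0,0],"hand":0.2},
  ],
)

```text
t: 29.7
tcp_pos: [633.2, 179.5, 219.6]
tcp_rot: [[-0.997, -0.081, -0.001], [-0.081, 0.997, -0.0], [0.001, -0.0, -1.0]]
contact_force: [-0.5, -0.6, -0.5]
opening: 55.8
```

carry_out(
  deltas=[
    {"translation":[0,0.2,0],"rotation":[0,0,0],"hand":0.2},
    {"translation":[0,0.45,0],"rotation":[0,0,0],"hand":0.2},
    {"translation":[0,0.65,0],"rotation":[0,0,0],"hand":0.2},
    {"translation":[0,0.75,0],"rotation":[0,0,0],"hand":0.2},
    {"translation":[0,0.75,0],"rotation":[0,0,0],"hand":0.2},
    {"translation":[0,0.75,0],"rotation":[0,0,0],"hand":0.2},
    {"translation":[0,0.75,0],"rotation":[0,0,0],"hand":0.2},
    {"translation":[0,0.75,0],"rotation":[0,0,0],"hand":0.2},
  ],
)

```text
t: 30.5
tcp_pos: [624.7, 290.2, 220.0]
tcp_rot: [[-0.997, -0.08, -0.0], [-0.08, 0.997, -0.0], [0.0, -0.0, -1.0]]
contact_force: [-0.0, 0.4, 0.1]
opening: 55.7
```

```bash
python3 - <<'E'
from h import *
import pickle
s=manip.state();print(s['tcp_pos'],s['opening'],s['contact_force'])
c,im=snap('wrist','w15');pickle.dump(c,open('w15.pkl','wb'))
E
```

```text
[624.70802045 290.24002702 219.9996616 ] 55.71587606770608 [-0.02736264  0.43694407  0.10918665]
```

View pics/w15.png

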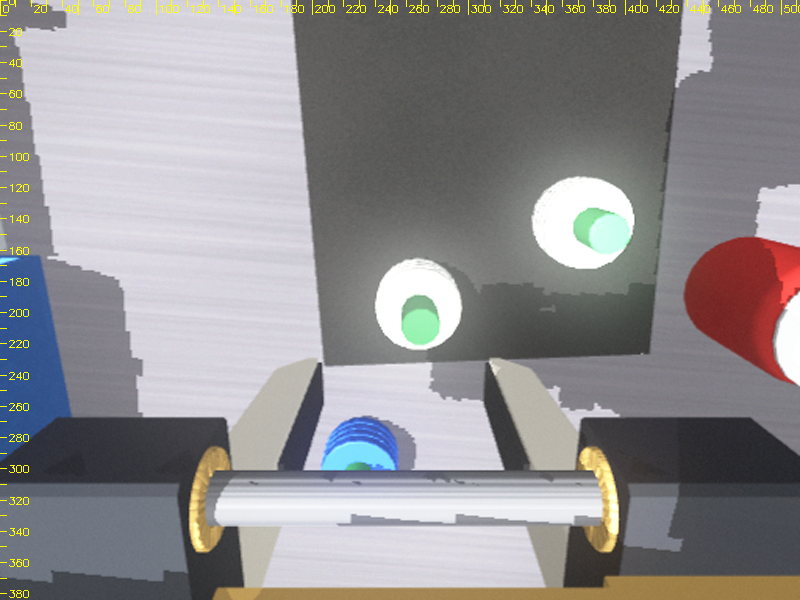

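```bash
python3 - <<'E'
from h import *
import pickle
c=pickle.load(open('w15.pkl','rb'))
for n,x,y in [('C',421,324),('E',608,234)]: print(n,p2w(c,(x/1.5625,y/1.5625),62)[:2].round(1))
p=p2w(c,(421/1.5625,324/1.5625),62); go([p[0],p[1]+.5,122.5])
E
```

```text
C [629. 299.]
E [578.4 381. ]
trans [-0.0331  0.0582  0.6503]
```

carry_out(
  deltas=[
    {"translation":[-0.032,0.058,0.1],"rotation":[0,0,0],"hand":0.2},
    {"translation":[-0.032,0.058,0.25],"rotation":[0,0,0],"hand":0.2},
    {"translation":[-0.032,0.058,0.42],"rotation":[0,0,0],"hand":0.2},
    {"translation":[-0.032,0.058,0.55],"rotation":[0,0,0],"hand":0.2},
    {"translation":[-0.032,0.058,0.62],"rotation":[0,0,0],"hand":0.2},
    {"translation":[-0.032,0.058,0.65],"rotation":[0,0,0],"hand":0.2},
    {"translation":[-0.032,0.058,0.65],"rotation":[0,0,0],"hand":0.2},
    {"translation":[-0.032,0.058,0.65],"rotation":[0,0,0],"hand":-0.2},
  ],
)

```text
t: 31.35
tcp_pos: [629.1, 301.1, 123.4]
tcp_rot: [[-0.997, -0.082, 0.002], [-0.082, 0.997, 0.001], [-0.002, 0.0, -1.0]]
contact_force: [0.0, -0.6, 1.3]
opening: 51.4
```

carry_out(
  deltas=[
    {"translation":[0,0,0],"rotation":[0,0,0],"hand":-1},
    {"translation":[0,0,0],"rotation":[0,0,0],"hand":-1},
    {"translation":[0,0,0],"rotation":[0,0,0],"hand":-1},
    {"translation":[0,0,0],"rotation":[0,0,0],"hand":-1},
    {"translation":[0,0,0],"rotation":[0,0,0],"hand":-1},
    {"translation":[0,0,0],"rotation":[0,0,0],"hand":-1},
    {"translation":[0,0,-0.05],"rotation":[0,0,0],"hand":-1},
    {"translation":[0,0,-0.15],"rotation":[0,0,0],"hand":-1},
  ],
)

```text
t: 32.15
tcp_pos: [627.4, 300.6, 143.9]
tcp_rot: [[-0.997, -0.081, -0.003], [-0.081, 0.997, -0.001], [0.004, -0.001, -1.0]]
contact_force: [0.0, -1.0, -1.5]
opening: 19.6
```

```bash
python3 - <<'E'
from h import *
s=manip.state();print(s['tcp_pos'],s['opening'],s['contact_force'])
go([528.9,-40.5,240],Ry(94.5))
E
```

```text
[627.44650217 300.58512838 143.94967069] 19.624720898024787 [ 4.46893711e-04 -9.83418572e-01 -1.50989125e+00]
trans [ 0.8423 -2.2132 -0.6361]
rot [-0.0001 -0.0006  0.0005]
```

carry_out(
  deltas=[
    {"translation":[0.02,-0.05,-0.2],"rotation":[0,0,0],"hand":-1},
    {"translation":[0.08,-0.2,-0.4],"rotation":[0,0,0],"hand":-1},
    {"translation":[0.18,-0.4,-0.55],"rotation":[0,0,0],"hand":-1},
    {"translation":[0.28,-0.6,-0.63],"rotation":[0,0,0],"hand":-1},
    {"translation":[0.4,-0.8,-0.63],"rotation":[0,0,0],"hand":-1},
    {"translation":[0.52,-1,-0.63],"rotation":[0,0,0],"hand":-1},
    {"translation":[0.66,-1,-0.63],"rotation":[0,0,0],"hand":-1},
    {"translation":[0.75,-1,-0.63],"rotation":[0,0,0],"hand":-1},
  ],
)

```text
t: 32.95
tcp_pos: [527.5, 141.1, 240.8]
tcp_rot: [[-0.997, -0.08, 0.001], [-0.08, 0.997, 0.0], [-0.001, 0.0, -1.0]]
contact_force: [-0.9, -0.3, -1.1]
opening: 19.5
```

carry_out(
  deltas=[
    {"translation":[0.02,-0.2,0],"rotation":[0,0,0],"hand":-1},
    {"translation":[0.05,-0.4,0],"rotation":[0,0,0],"hand":-1},
    {"translation":[0.09,-0.6,0],"rotation":[0,0,0],"hand":-1},
    {"translation":[0.09,-0.8,0],"rotation":[0,0,0],"hand":-1},
    {"translation":[0.09,-1,0],"rotation":[0,0,0],"hand":-1},
    {"translation":[0.09,-1,0],"rotation":[0,0,0],"hand":-1},
    {"translation":[0.09,-1,0],"rotation":[0,0,0],"hand":-1},
    {"translation":[0.09,-1,0],"rotation":[0,0,0],"hand":-1},
  ],
)

```text
t: 33.75
tcp_pos: [527.2, -7.7, 240.0]
tcp_rot: [[-0.997, -0.082, 0.0], [-0.082, 0.997, 0.0], [-0.0, 0.0, -1.0]]
contact_force: [-0.7, -1.0, -1.3]
opening: 19.4
```

```bash
python3 - <<'E'
from h import *
s=manip.state();print(s['tcp_pos'],s['opening'],s['contact_force'])
go([529.2,-40.8,135.5],Ry(94.5))
E
```

```text
[527.23544975  -7.70379571 239.97126162] 19.353690283364347 [-0.67019041 -0.95859549 -1.33558582]
trans [ 0.0054 -0.2212  0.6964]
rot [0.0001 0.0001 0.0005]
```

carry_out(
  deltas=[
    {"translation":[0,-0.2,0],"rotation":[0,0,0],"hand":-1},
    {"translation":[0.003,-0.221,0.1],"rotation":[0,0,0],"hand":-1},
    {"translation":[0.003,-0.221,0.25],"rotation":[0,0,0],"hand":-1},
    {"translation":[0.003,-0.221,0.4],"rotation":[0,0,0],"hand":-1},
    {"translation":[0.003,-0.221,0.55],"rotation":[0,0,0],"hand":-1},
    {"translation":[0.003,-0.221,0.65],"rotation":[0,0,0],"hand":-1},
    {"translation":[0.003,-0.221,0.69],"rotation":[0,0,0],"hand":-1},
    {"translation":[0.003,-0.221,0.69],"rotation":[0,0,0],"hand":-1},
  ],
)

```text
t: 34.55
tcp_pos: [529.2, -40.5, 135.4]
tcp_rot: [[-0.997, -0.083, -0.002], [-0.083, 0.997, 0.001], [0.001, 0.001, -1.0]]
contact_force: [0.3, -0.5, -1.6]
opening: 19.5
```

```bash
python3 - <<'E'
from h import *
s=manip.state();print(s['tcp_pos'],s['opening'],s['contact_force'])
c,im=snap('wrist','w16')
E
```

```text
[529.24377861 -40.50451269 135.43936155] 19.51425978409918 [ 0.25164571 -0.50882034 -1.64116941]
```

View pics/w16.png

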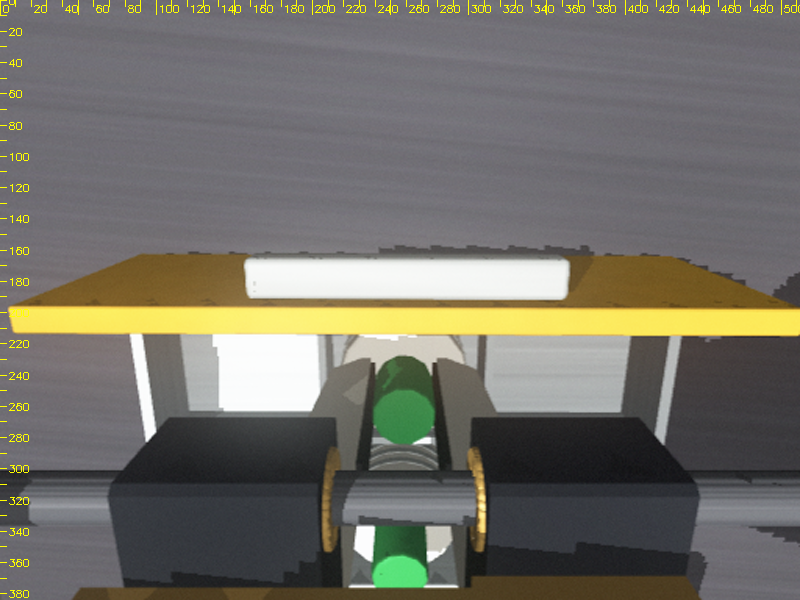

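carry_out(
  deltas=[
    {"translation":[0,0,0.018],"rotation":[0,0,0],"hand":-1},
    {"translation":[0,0,0.018],"rotation":[0,0,0],"hand":0},
    {"translation":[0,0,0.018],"rotation":[0,0,0],"hand":0},
    {"translation":[0,0,0.018],"rotation":[0,0,0],"hand":0},
    {"translation":[0,0,0.018],"rotation":[0,0,0],"hand":0},
    {"translation":[0,0,-0.1],"rotation":[0,0,0],"hand":0},
    {"translation":[0,0,-0.3],"rotation":[0,0,0],"hand":0.2},
    {"translation":[0,0,-0.55],"rotation":[0,0,0],"hand":0.2},
  ],
)

```text
t: 35.4
tcp_pos: [528.6, -41.4, 218.2]
tcp_rot: [[-0.997, -0.081, -0.003], [-0.081, 0.997, 0.001], [0.003, 0.001, -1.0]]
contact_force: [0.3, 0.1, 0.1]
opening: 54.9
```

```bash
python3 - <<'E'
from h import *
s=manip.state();print(s['tcp_pos'],s['opening'],s['contact_force'])
c,im=snap('wrist','w17')
go([578,382,225],Ry(94.5))
E
```

```text
[528.6441441  -41.37987826 218.20213501] 54.943836444194226 [0.29336628 0.12748138 0.12943651]
trans [-5.376e-01  2.793e+00 -1.400e-03]
rot [-0.0005  0.0012  0.0005]
```

View pics/w17.png

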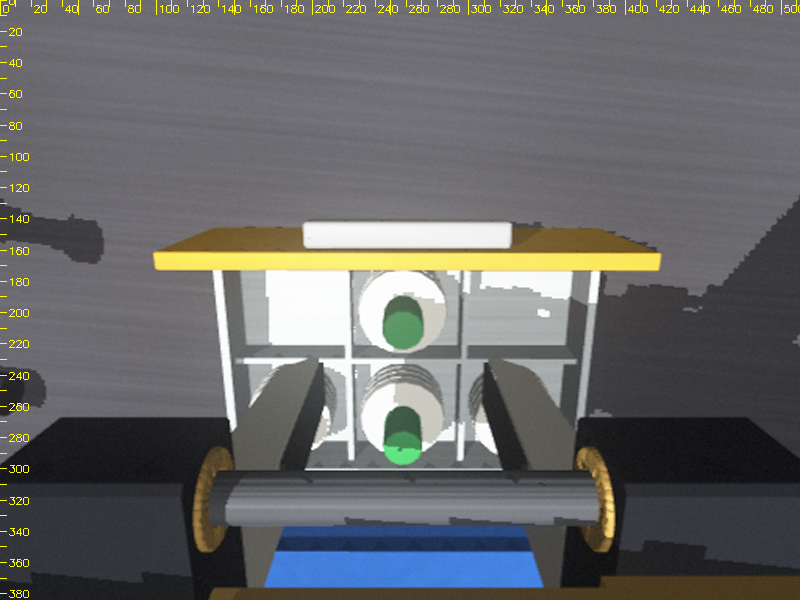

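carry_out(
  deltas=[
    {"translation":[0,0.15,0],"rotation":[0,0,0],"hand":0.2},
    {"translation":[0,0.4,0],"rotation":[0,0,0],"hand":0.2},
    {"translation":[0,0.7,0],"rotation":[0,0,0],"hand":0.2},
    {"translation":[-0.05,1,0],"rotation":[0,0,0],"hand":0.2},
    {"translation":[-0.15,1,0],"rotation":[0,0,0],"hand":0.2},
    {"translation":[-0.25,1,0],"rotation":[0,0,0],"hand":0.2},
    {"translation":[-0.25,1,0],"rotation":[0,0,0],"hand":0.2},
    {"translation":[-0.25,1,0],"rotation":[0,0,0],"hand":0.2},
  ],
)

```text
t: 36.25
tcp_pos: [554.3, 110.9, 218.1]
tcp_rot: [[-0.997, -0.081, -0.001], [-0.081, 0.997, -0.0], [0.001, 0.0, -1.0]]
contact_force: [0.2, 1.5, -0.1]
opening: 55.6
```

carry_out(
  deltas=[
    {"translation":[-0.05,0.2,0],"rotation":[0,0,0],"hand":0.2},
    {"translation":[-0.1,0.45,0],"rotation":[0,0,0],"hand":0.2},
    {"translation":[-0.2,0.7,0],"rotation":[0,0,0],"hand":0.2},
    {"translation":[-0.29,1,0],"rotation":[0,0,0],"hand":0.2},
    {"translation":[-0.29,1,0],"rotation":[0,0,0],"hand":0.2},
    {"translation":[-0.29,1,0],"rotation":[0,0,0],"hand":0.2},
    {"translation":[-0.29,1,0],"rotation":[0,0,0],"hand":0.2},
    {"translation":[-0.29,1,0],"rotation":[0,0,0],"hand":0.2},
  ],
)

```text
t: 37.05
tcp_pos: [585.6, 262.5, 218.6]
tcp_rot: [[-0.997, -0.08, -0.0], [-0.08, 0.997, -0.0], [0.0, -0.0, -1.0]]
contact_force: [-0.2, 0.2, 0.0]
opening: 56.0
```

```bash
python3 - <<'E'
from h import *
import pickle
s=manip.state();print(s['tcp_pos'],s['opening'],s['contact_force'])
c,im=snap('wrist','w18');pickle.dump(c,open('w18.pkl','wb'))
t=manip.camera_info('top')
print('tin top',p2w(t,(192.5/1.5625,269/1.5625),80))
E
```

```text
[585.61549896 262.48393506 218.55692897] 55.98056176394733 [-0.20017404  0.19189741  0.02437674]
tin top [610.71781341 484.39119184  80.        ]
```

View pics/w18.png

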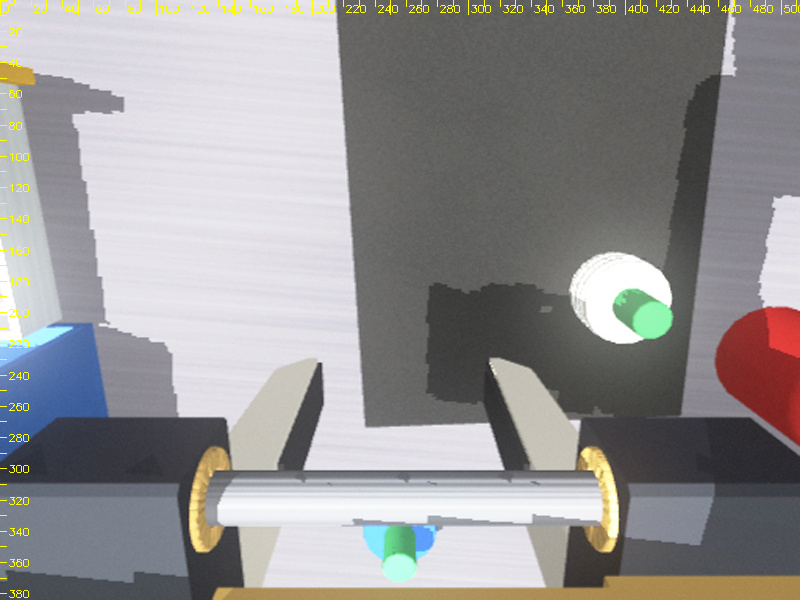

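```bash
python3 - <<'E'
from h import *
import pickle
c=pickle.load(open('w18.pkl','rb'))
p=p2w(c,(653/1.5625,320/1.5625),62);print(p); go([p[0],p[1]+.5,122.5])
E
```

```text
[578.27311573 382.08396957  62.        ]
trans [-0.0142  0.8016  0.6407]
```

carry_out(
  deltas=[
    {"translation":[-0.013,0.2,0],"rotation":[0,0,0],"hand":0.2},
    {"translation":[-0.013,0.45,0],"rotation":[0,0,0],"hand":0.2},
    {"translation":[-0.013,0.7,0],"rotation":[0,0,0],"hand":0.2},
    {"translation":[-0.013,0.8,0.05],"rotation":[0,0,0],"hand":0.2},
    {"translation":[-0.013,0.8,0.2],"rotation":[0,0,0],"hand":0.2},
    {"translation":[-0.013,0.8,0.3],"rotation":[0,0,0],"hand":0.2},
    {"translation":[-0.013,0.8,0.3],"rotation":[0,0,0],"hand":0.2},
    {"translation":[-0.013,0.8,0.3],"rotation":[0,0,0],"hand":0.2},
  ],
)

```text
t: 37.9
tcp_pos: [578.2, 382.7, 173.1]
tcp_rot: [[-0.997, -0.08, -0.001], [-0.08, 0.997, -0.001], [0.001, -0.001, -1.0]]
contact_force: [0.1, -0.4, -0.1]
opening: 55.8
```

```bash
python3 - <<'E'
from h import *
s=manip.state();print(s['tcp_pos'])
c,im=snap('wrist','w19')
go([578.3,383,122.5])
E
```

```text
[578.20285474 382.68184612 173.10371354]
trans [2.300e-03 1.000e-04 3.432e-01]
```

View pics/w19.png

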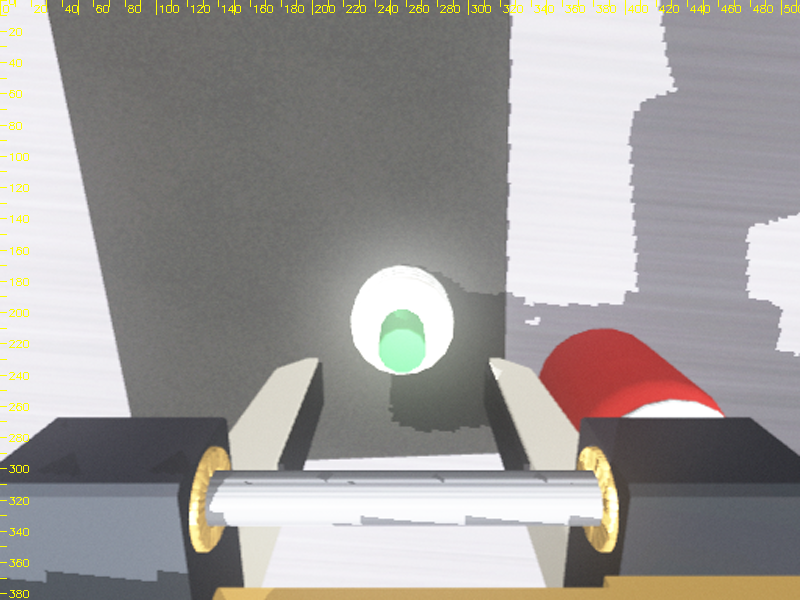

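carry_out(
  deltas=[
    {"translation":[0,0,0.15],"rotation":[0,0,0],"hand":0.2},
    {"translation":[0,0,0.28],"rotation":[0,0,0],"hand":0.2},
    {"translation":[0,0,0.34],"rotation":[0,0,0],"hand":0.2},
    {"translation":[0,0,0.34],"rotation":[0,0,0],"hand":-1},
    {"translation":[0,0,0.34],"rotation":[0,0,0],"hand":-1},
    {"translation":[0,0,0.34],"rotation":[0,0,0],"hand":-1},
    {"translation":[0,0,0.34],"rotation":[0,0,0],"hand":-1},
    {"translation":[0,0,0.34],"rotation":[0,0,0],"hand":-1},
  ],
)

```text
t: 38.75
tcp_pos: [578.3, 383.9, 123.3]
tcp_rot: [[-0.997, -0.082, 0.001], [-0.082, 0.997, 0.0], [-0.001, 0.0, -1.0]]
contact_force: [-0.9, -2.0, 1.2]
opening: 20.3
```

carry_out(
  deltas=[
    {"translation":[0,0,0],"rotation":[0,0,0],"hand":-1},
    {"translation":[0,0,0],"rotation":[0,0,0],"hand":-1},
    {"translation":[0,0,-0.05],"rotation":[0,0,0],"hand":-1},
    {"translation":[0,0,-0.2],"rotation":[0,0,0],"hand":-1},
    {"translation":[0,0,-0.4],"rotation":[0,0,0],"hand":-1},
    {"translation":[0,0,-0.6],"rotation":[0,0,0],"hand":-1},
    {"translation":[0,0,-0.75],"rotation":[0,0,0],"hand":-1},
    {"translation":[0,0,-0.77],"rotation":[0,0,0],"hand":-1},
  ],
)

```text
t: 39.55
tcp_pos: [579.1, 384.6, 241.8]
tcp_rot: [[-0.997, -0.082, 0.005], [-0.082, 0.997, 0.003], [-0.006, 0.002, -1.0]]
contact_force: [0.6, -0.5, -1.6]
opening: 19.4
```

```bash
python3 - <<'E'
from h import *
s=manip.state();print(s['tcp_pos'],s['opening'],s['contact_force'])
go([524.3,22,238],Ry(94.5))
E
```

```text
[579.0703348  384.57575459 241.76602558] 19.35572720015094 [ 0.56963019 -0.5295949  -1.56952391]
trans [ 0.5615 -2.3793  0.0165]
rot [0.0004 0.0009 0.0005]
```

carry_out(
  deltas=[
    {"translation":[0.03,-0.1,0],"rotation":[0,0,0],"hand":-1},
    {"translation":[0.08,-0.3,0],"rotation":[0,0,0],"hand":-1},
    {"translation":[0.14,-0.5,0],"rotation":[0,0,0],"hand":-1},
    {"translation":[0.2,-0.7,0],"rotation":[0,0,0],"hand":-1},
    {"translation":[0.25,-0.9,0],"rotation":[0,0,0],"hand":-1},
    {"translation":[0.3,-1,0],"rotation":[0,0,0],"hand":-1},
    {"translation":[0.35,-1,0],"rotation":[0,0,0],"hand":-1},
    {"translation":[0.35,-1,0],"rotation":[0,0,0],"hand":-1},
  ],
)

```text
t: 40.35
tcp_pos: [536.6, 230.2, 237.1]
tcp_rot: [[-0.997, -0.081, -0.002], [-0.081, 0.997, 0.0], [0.002, 0.0, -1.0]]
contact_force: [0.4, 1.2, -1.5]
opening: 19.5
```

carry_out(
  deltas=[
    {"translation":[0.05,-0.2,0],"rotation":[0,0,0],"hand":-1},
    {"translation":[0.1,-0.4,0],"rotation":[0,0,0],"hand":-1},
    {"translation":[0.15,-0.6,0],"rotation":[0,0,0],"hand":-1},
    {"translation":[0.2,-0.8,0],"rotation":[0,0,0],"hand":-1},
    {"translation":[0.21,-1,0],"rotation":[0,0,0],"hand":-1},
    {"translation":[0.21,-1,0],"rotation":[0,0,0],"hand":-1},
    {"translation":[0.21,-1,0],"rotation":[0,0,0],"hand":-1},
    {"translation":[0.21,-1,0],"rotation":[0,0,0],"hand":-1},
  ],
)

```text
t: 41.15
tcp_pos: [518.9, 79.3, 237.7]
tcp_rot: [[-0.997, -0.083, -0.0], [-0.083, 0.997, 0.001], [0.0, 0.001, -1.0]]
contact_force: [-0.5, 0.2, -1.1]
opening: 19.3
```

```bash
python3 - <<'E'
from h import *
s=manip.state();print(s['tcp_pos'],s['opening'],s['contact_force'])
go([524.5,22,136],Ry(94.5))
E
```

```text
[518.88929123  79.31002148 237.74619689] 19.274861664095003 [-0.52524218  0.23628937 -1.13112876]
trans [-0.0058 -0.3843  0.678 ]
rot [ 0.0001 -0.      0.0007]
```

carry_out(
  deltas=[
    {"translation":[-0.006,-0.2,0],"rotation":[0,0,0],"hand":-1},
    {"translation":[-0.006,-0.384,0],"rotation":[0,0,0],"hand":-1},
    {"translation":[-0.006,-0.384,0.1],"rotation":[0,0,0],"hand":-1},
    {"translation":[-0.006,-0.384,0.3],"rotation":[0,0,0],"hand":-1},
    {"translation":[-0.006,-0.384,0.5],"rotation":[0,0,0],"hand":-1},
    {"translation":[-0.006,-0.384,0.63],"rotation":[0,0,0],"hand":-1},
    {"translation":[-0.006,-0.384,0.678],"rotation":[0,0,0],"hand":-1},
    {"translation":[-0.006,-0.384,0.678],"rotation":[0,0,0],"hand":-1},
  ],
)

```text
t: 41.95
tcp_pos: [524.0, 21.7, 135.4]
tcp_rot: [[-0.997, -0.083, -0.002], [-0.083, 0.997, 0.001], [0.002, 0.001, -1.0]]
contact_force: [-0.6, 0.5, -2.3]
opening: 19.4
```

```bash
python3 - <<'E'
from h import *
s=manip.state();print(s['tcp_pos'],s['opening'],s['contact_force'])
c,im=snap('wrist','w20')
E
```

```text
[523.98129473  21.74463093 135.36098434] 19.447222684628677 [-0.62252979  0.53871408 -2.31448549]
```

View pics/w20.png

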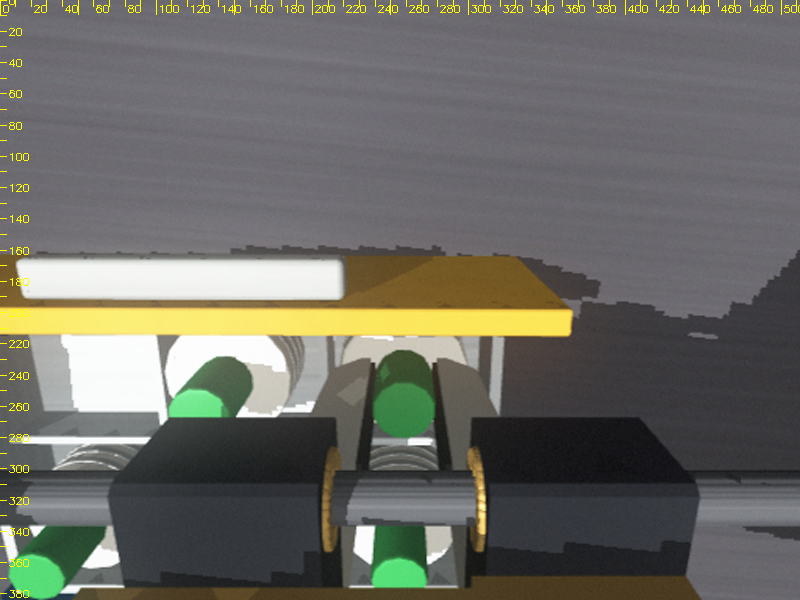

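carry_out(
  deltas=[
    {"translation":[0,0,0.018],"rotation":[0,0,0],"hand":-1},
    {"translation":[0,0,0.018],"rotation":[0,0,0],"hand":0},
    {"translation":[0,0,0.018],"rotation":[0,0,0],"hand":0},
    {"translation":[0,0,0.018],"rotation":[0,0,0],"hand":0},
    {"translation":[0,0,0.018],"rotation":[0,0,0],"hand":0},
    {"translation":[0,0,-0.1],"rotation":[0,0,0],"hand":0},
    {"translation":[0,0,-0.3],"rotation":[0,0,0],"hand":0},
    {"translation":[0,0,-0.55],"rotation":[0,0,0],"hand":-1},
  ],
)

```text
t: 42.8
tcp_pos: [523.4, 20.7, 218.6]
tcp_rot: [[-0.997, -0.081, -0.003], [-0.081, 0.997, 0.001], [0.003, 0.001, -1.0]]
contact_force: [0.5, -0.4, 0.7]
opening: 42.6
```

```bash
python3 - <<'E'
from h import *
s=manip.state();print(s['tcp_pos'],s['opening'],s['contact_force'])
c,im=snap('wrist','w21')
c,im=snap('scene','s21')
go([430,-47,218],Ry(94.5))
E
```

```text
[523.39231337  20.68415376 218.58398004] 42.603297072958206 [ 0.50962678 -0.38704671  0.70301066]
trans [ 0.6812 -0.3938  0.0334]
rot [-0.0004  0.0015  0.0005]
```

View pics/w21.png

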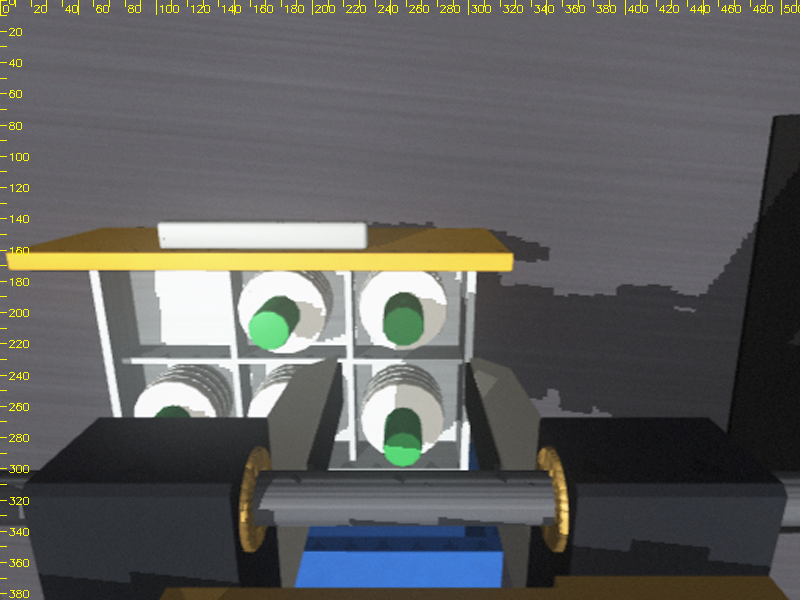

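View pics/s21.png

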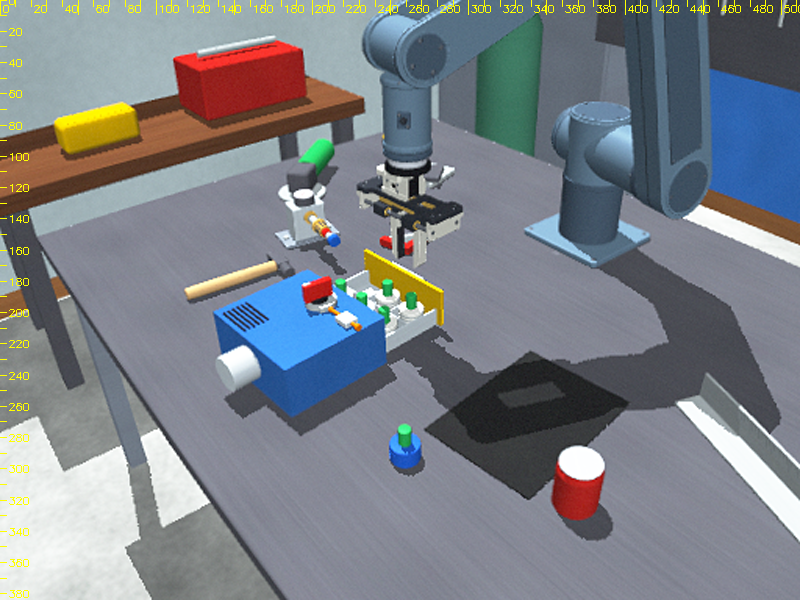

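```bash
python3 - <<'E'
from h import *
c=manip.camera_info('wrist')
a=p2w(c,(160/1.5625,223/1.5625),78);b=p2w(c,(366/1.5625,223/1.5625),78);print(a,b,(a+b)/2)
m=(a+b)/2
x=np.array([.997,.079,0])
t=m-x*35; t[2]=218; print(t); go(t,Ry(94.5))
E
```

```text
[491.60088348 -89.49906247  78.        ] [ 4.84192881e+02 -9.51820757e-02  7.80000000e+01] [487.89688247 -44.79712227  78.        ]
[453.00188247 -47.56212227 218.        ]
trans [ 0.5287 -0.41    0.0349]
rot [-0.0004  0.0015  0.0005]
```

carry_out(
  deltas=[
    {"translation":[0.2,-0.15,0],"rotation":[0,0,0],"hand":-1},
    {"translation":[0.4,-0.3,0],"rotation":[0,0,0],"hand":-1},
    {"translation":[0.53,-0.41,0],"rotation":[0,0,0],"hand":-1},
    {"translation":[0.53,-0.41,0.1],"rotation":[0,0,0],"hand":-1},
    {"translation":[0.53,-0.41,0.3],"rotation":[0,0,0],"hand":-1},
    {"translation":[0.53,-0.41,0.45],"rotation":[0,0,0],"hand":-1},
    {"translation":[0.53,-0.41,0.5],"rotation":[0,0,0],"hand":-1},
    {"translation":[0.53,-0.41,0.5],"rotation":[0,0,0],"hand":-1},
  ],
  grip_force=20,
)

```text
t: 43.7
tcp_pos: [449.4, -46.9, 142.8]
tcp_rot: [[-0.997, -0.081, -0.003], [-0.081, 0.997, 0.001], [0.003, 0.001, -1.0]]
contact_force: [-0.2, 0.9, 0.1]
opening: 0.2
```

```bash
python3 - <<'E'
from h import *
s=manip.state();print(s['tcp_pos'],s['opening'],s['contact_force'])
c,im=snap('wrist','w22')
E
```

```text
[449.39362956 -46.89494945 142.763056  ] 0.24816525967280817 [-0.24679139  0.9332923   0.10833007]
```

View pics/w22.png

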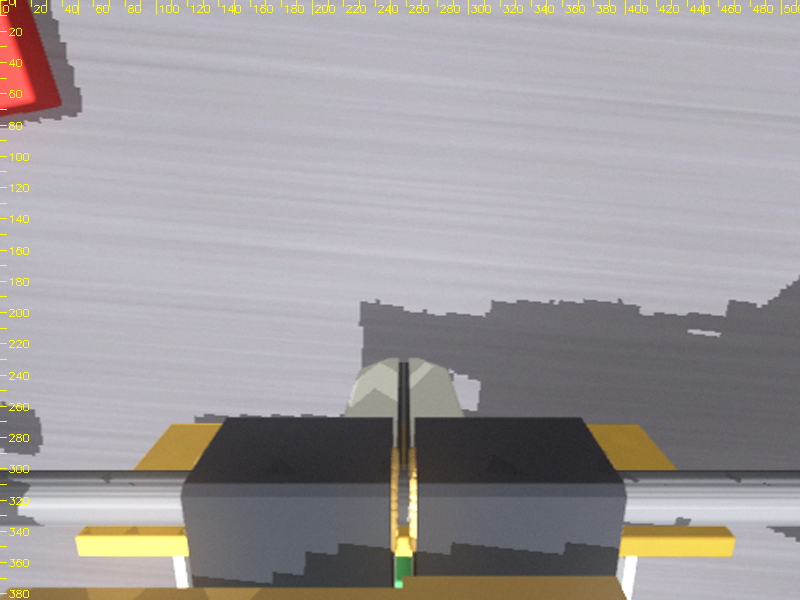

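carry_out(
  deltas=[
    {"translation":[-0.06,0,0],"rotation":[0,0,0],"hand":-1},
    {"translation":[-0.12,0,0],"rotation":[0,0,0],"hand":-1},
    {"translation":[-0.16,0,0],"rotation":[0,0,0],"hand":-1},
    {"translation":[-0.2,0,0],"rotation":[0,0,0],"hand":-1},
    {"translation":[-0.24,0,0],"rotation":[0,0,0],"hand":-1},
    {"translation":[-0.29,0,0],"rotation":[0,0,0],"hand":-1},
    {"translation":[-0.34,0,0],"rotation":[0,0,0],"hand":-1},
    {"translation":[-0.4,0,0],"rotation":[0,0,0],"hand":-1},
  ],
)

```text
t: 44.55
tcp_pos: [510.4, -42.1, 143.7]
tcp_rot: [[-0.997, -0.082, -0.0], [-0.082, 0.997, 0.0], [0.0, 0.0, -1.0]]
contact_force: [-1.5, -1.3, 0.6]
opening: 0.6
```

```bash
python3 - <<'E'
from h import *
s=manip.state();print(s['tcp_pos'],s['opening'],s['contact_force'])
c,im=snap('scene','s23',(120,130,320,280),4)
E
```

```text
[510.39604425 -42.132545   143.70887443] 0.6113520887675606 [-1.46132561 -1.28246532  0.62179402]
```

View pics/s23.png

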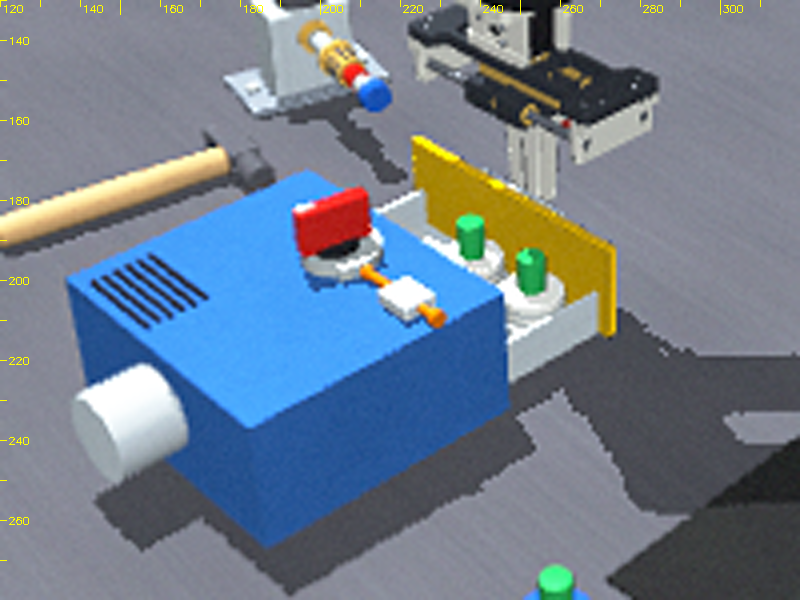

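carry_out(
  deltas=[
    {"translation":[-0.05,0,0],"rotation":[0,0,0],"hand":-1},
    {"translation":[-0.11,0,0],"rotation":[0,0,0],"hand":-1},
    {"translation":[-0.17,0,0],"rotation":[0,0,0],"hand":-1},
    {"translation":[-0.23,0,0],"rotation":[0,0,0],"hand":-1},
    {"translation":[-0.29,0,0],"rotation":[0,0,0],"hand":-1},
    {"translation":[-0.35,0,0],"rotation":[0,0,0],"hand":-1},
    {"translation":[-0.4,0,0],"rotation":[0,0,0],"hand":-1},
    {"translation":[-0.45,0,0],"rotation":[0,0,0],"hand":-1},
  ],
)

```text
t: 45.4
tcp_pos: [577.8, -36.7, 143.7]
tcp_rot: [[-0.997, -0.082, -0.0], [-0.082, 0.997, -0.0], [0.0, -0.0, -1.0]]
contact_force: [-2.1, -1.8, -1.3]
opening: 0.4
```

carry_out(
  deltas=[
    {"translation":[-0.03,0,0],"rotation":[0,0,0],"hand":-1},
    {"translation":[-0.06,0,0],"rotation":[0,0,0],"hand":-1},
    {"translation":[-0.08,0,0],"rotation":[0,0,0],"hand":-1},
    {"translation":[-0.1,0,0],"rotation":[0,0,0],"hand":-1},
    {"translation":[-0.12,0,0],"rotation":[0,0,0],"hand":-1},
    {"translation":[-0.14,0,0],"rotation":[0,0,0],"hand":-1},
    {"translation":[-0.16,0,0],"rotation":[0,0,0],"hand":-1},
    {"translation":[-0.16,0,0],"rotation":[0,0,0],"hand":-1},
  ],
)

```text
t: 46.2
tcp_pos: [602.1, -34.7, 144.0]
tcp_rot: [[-0.997, -0.082, 0.002], [-0.082, 0.997, 0.0], [-0.002, -0.0, -1.0]]
contact_force: [-0.3, -1.0, -0.5]
opening: 0.4
```

```bash
python3 - <<'E'
from h import *
s=manip.state();print(s['tcp_pos'],s['opening'],s['contact_force'])
c,im=snap('scene','s24',(120,130,320,280),4)
c,im=snap('top','t24')
E
```

```text
[602.09203655 -34.69767434 143.99408961] 0.3896204041100942 [-0.26444173 -1.04377303 -0.53364318]
```

View pics/s24.png

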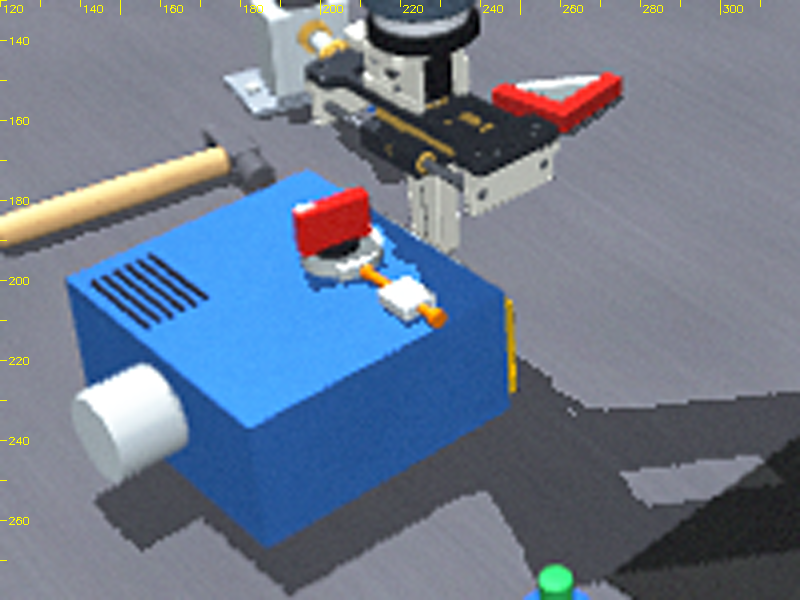

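carry_out(
  deltas=[
    {"translation":[-0.01,0,0],"rotation":[0,0,0],"hand":-1},
    {"translation":[-0.02,0,0],"rotation":[0,0,0],"hand":-1},
    {"translation":[-0.03,0,0],"rotation":[0,0,0],"hand":-1},
    {"translation":[-0.035,0,0],"rotation":[0,0,0],"hand":-1},
    {"translation":[-0.04,0,0],"rotation":[0,0,0],"hand":-1},
    {"translation":[-0.045,0,0],"rotation":[0,0,0],"hand":-1},
    {"translation":[-0.045,0,0],"rotation":[0,0,0],"hand":-1},
    {"translation":[-0.045,0,0],"rotation":[0,0,0],"hand":-1},
  ],
)

```text
t: 47.1
tcp_pos: [604.0, -34.4, 143.6]
tcp_rot: [[-0.997, -0.082, -0.009], [-0.082, 0.997, -0.0], [0.009, 0.001, -1.0]]
contact_force: [-14.0, -2.3, 11.2]
opening: 0.5
```

```bash
python3 - <<'E'
from h import *
s=manip.state();print(s['tcp_pos'],s['contact_force'])
c,im=snap('scene','s25',(200,170,280,250),8)
E
```

```text
[604.0012736  -34.40618588 143.60668092] [-13.99335449  -2.26148751  11.20364626]
```

View pics/s25.png

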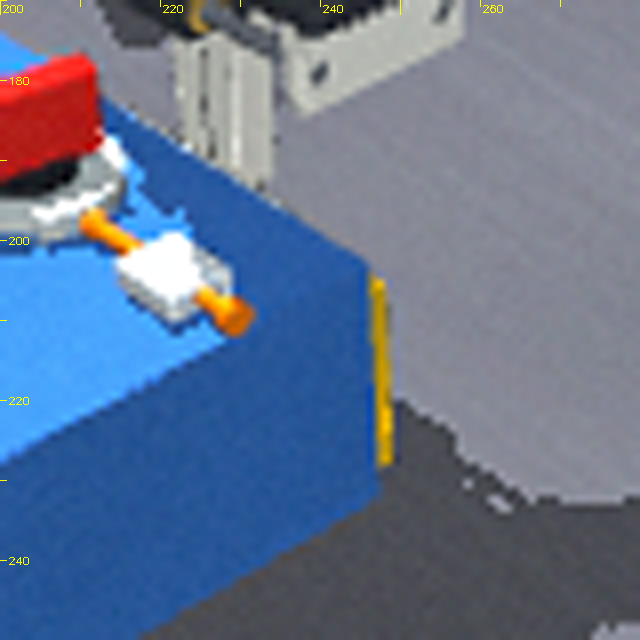

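View pics/t24.png

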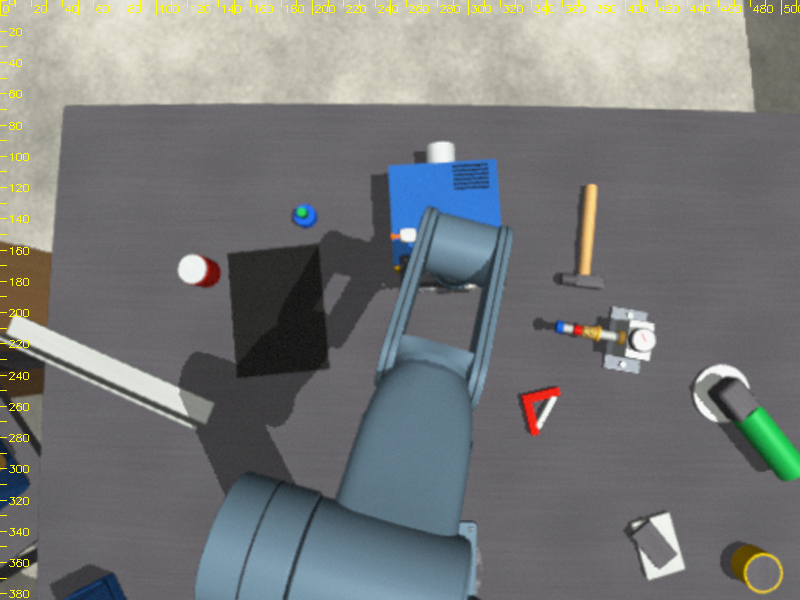

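carry_out(
  deltas=[
    {"translation":[0.1,0,0],"rotation":[0,0,0],"hand":-1},
    {"translation":[0.15,0,-0.05],"rotation":[0,0,0],"hand":-1},
    {"translation":[0.15,0,-0.25],"rotation":[0,0,0],"hand":-1},
    {"translation":[0.15,0,-0.5],"rotation":[0,0,0],"hand":-1},
    {"translation":[0.05,0,-0.75],"rotation":[0,0,0],"hand":0},
    {"translation":[-0.1,0,-0.8],"rotation":[0,0,0],"hand":0.2},
    {"translation":[-0.25,0,-0.8],"rotation":[0,0,0],"hand":0.2},
    {"translation":[-0.35,0,-0.8],"rotation":[0,0,0],"hand":0.2},
  ],
)

```text
t: 47.95
tcp_pos: [661.9, -29.8, 265.4]
tcp_rot: [[-0.997, -0.082, 0.003], [-0.082, 0.997, -0.0], [-0.003, -0.001, -1.0]]
contact_force: [0.0, 0.5, 0.3]
opening: 27.9
```

```bash
python3 - <<'E'
from h import *
import pickle
s=manip.state();print(s['tcp_pos'],s['contact_force'],s['joints'])
c,im=snap('wrist','w26');pickle.dump(c,open('w26.pkl','wb'))
E
```

```text
[661.86733108 -29.79632228 265.44677936] [0.0393271  0.48868718 0.31191844] [-2.13169029e-01  4.82461738e-01  1.29645044e+00  3.67529932e-04
  1.35922391e+00 -1.86577960e+00]
```

View pics/w26.png

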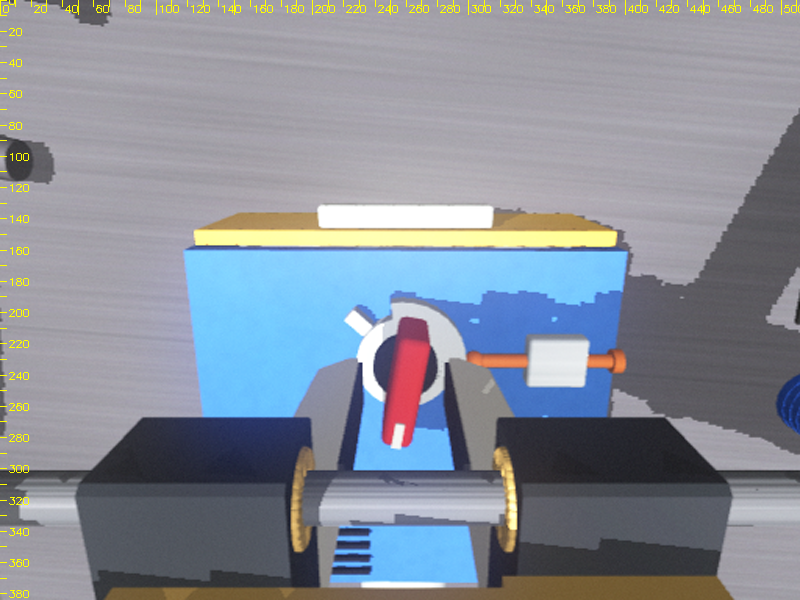

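```bash
python3 - <<'E'
from h import *
crop(cv2.imread('pics/raw_w26.png'),215,180,315,295,5.2,'pics/c26.png')
E
```

```text
(no output)
```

View pics/c26.png

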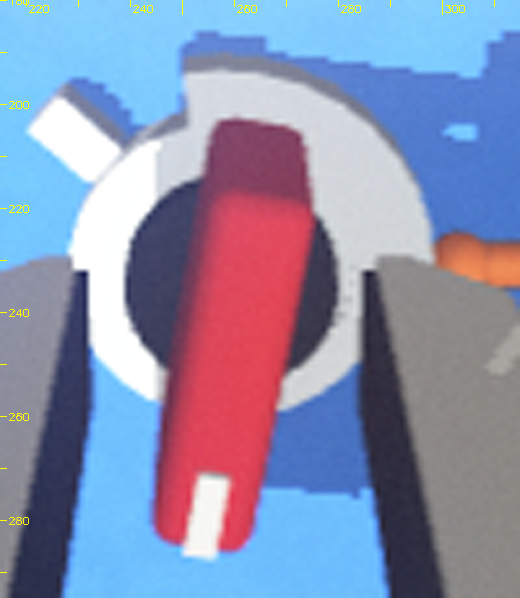

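```bash
python3 - <<'E'
from h import *
import pickle
c=pickle.load(open('w26.pkl','rb'))
P=lambda X,Y,z:p2w(c,(215+X/5.2,180+Y/5.2),z)[:2]
a=P(266,199,142);b=P(203,546,142);print(a,b,(a+b)/2,np.linalg.norm(a-b),np.degrees(np.arctan2(*(b-a)[::-1])))
Q=lambda x,y,z:p2w(c,(x/1.5625,y/1.5625),z)[:2]
l,r=Q(186,250,96),Q(627,250,96);print('roof front',l,r,np.linalg.norm(l-r),np.degrees(np.arctan2(*(r-l)[::-1]))-90)
f1,f2=Q(474,359,102),Q(618,360,102);print('follower',f1,f2)
m=(a+b)/2
print('step ang',np.degrees(np.arctan2(*(P(185,80,108)-m)[::-1])),'foll ang',np.degrees(np.arctan2(*(f1-m)[::-1])))
go([m[0],m[1],200],Ry(86))
E
```

```text
[662.63712457 -24.71241359] [712.74235955 -28.70223769] [687.68974206 -26.70732564] 50.26383659400915 -4.552792653471845
roof front [ 642.08326232 -138.09129799] [624.33995346  76.14277115] 214.96758218125316 4.734549196731379
follower [684.93242841   7.69447394] [679.44103764  80.36187167]
step ang -162.40499668307896 foll ang 94.58247644260805
trans [-0.1624  0.0071  0.4318]
rot [-0.      0.0006  0.0241]
```

carry_out(
  deltas=[
    {"translation":[-0.05,0,0],"rotation":[0,0,0.01],"hand":0},
    {"translation":[-0.1,0,0],"rotation":[0,0,0.02],"hand":0},
    {"translation":[-0.15,0.004,0],"rotation":[0,0,0.0255],"hand":0},
    {"translation":[-0.158,0.004,0.1],"rotation":[0,0,0.0255],"hand":0},
    {"translation":[-0.158,0.004,0.2],"rotation":[0,0,0.0255],"hand":0},
    {"translation":[-0.158,0.004,0.23],"rotation":[0,0,0.0255],"hand":0},
    {"translation":[-0.158,0.004,0.23],"rotation":[0,0,0.0255],"hand":0},
    {"translation":[-0.158,0.004,0.23],"rotation":[0,0,0.0255],"hand":0},
  ],
)

```text
t: 48.8
tcp_pos: [683.6, -27.4, 229.5]
tcp_rot: [[-0.997, 0.078, 0.0], [0.078, 0.997, -0.0], [-0.0, -0.0, -1.0]]
contact_force: [-0.3, 0.2, -0.4]
opening: 46.8
```

```bash
python3 - <<'E'
from h import *
import pickle
s=manip.state();print(s['tcp_pos'],s['opening'],np.degrees(np.arctan2(s['tcp_rot'][1,1],s['tcp_rot'][0,1])))
c,im=snap('wrist','w27');pickle.dump(c,open('w27.pkl','wb'))
for dx in (-26,0,26): print(w2p(c,s['tcp_pos']+s['tcp_rot']@[dx,0,s['tcp_pos'][2]-142])*1.5625)
E
```

```text
[683.64746126 -27.43941845 229.46594619] 46.8135890137088 85.51587933644424
[[403.21760346 440.13394613]]
[[403.26936744 374.86242667]]
[[403.3253692  304.23765083]]
```

View pics/w27.png

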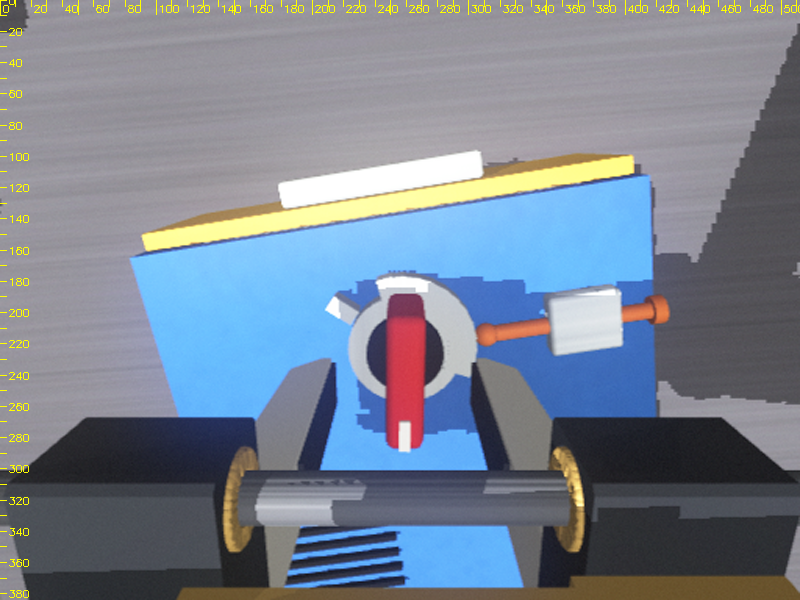

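carry_out(
  deltas=[
    {"translation":[-0.018,0.004,0.05],"rotation":[0,0,0],"hand":0},
    {"translation":[-0.018,0.004,0.12],"rotation":[0,0,0],"hand":0},
    {"translation":[-0.018,0.004,0.18],"rotation":[0,0,0],"hand":0},
    {"translation":[-0.018,0.004,0.2],"rotation":[0,0,0],"hand":0},
    {"translation":[-0.018,0.004,0.2],"rotation":[0,0,0],"hand":0},
    {"translation":[-0.018,0.004,0.2],"rotation":[0,0,0],"hand":-1},
    {"translation":[-0.018,0.004,0.2],"rotation":[0,0,0],"hand":-1},
    {"translation":[-0.018,0.004,0.2],"rotation":[0,0,0],"hand":-1},
  ],
  grip_force=35,
)

```text
t: 49.65
tcp_pos: [686.7, -27.0, 199.7]
tcp_rot: [[-0.997, 0.078, 0.001], [0.078, 0.997, -0.0], [-0.001, -0.0, -1.0]]
contact_force: [-0.0, 0.5, -0.0]
opening: 27.1
```

carry_out(
  deltas=[
    {"translation":[0,0,0],"rotation":[0,0,0],"hand":-1},
    {"translation":[0,0,0],"rotation":[0,0,0],"hand":-1},
    {"translation":[0,0,0],"rotation":[0,0,0],"hand":-1},
    {"translation":[0,0,0],"rotation":[0,0,0],"hand":-1},
    {"translation":[0,0,0],"rotation":[0,0,0],"hand":-1},
    {"translation":[0,0,0],"rotation":[0,0,0.01],"hand":-1},
    {"translation":[0,0,0],"rotation":[0,0,0.02],"hand":-1},
    {"translation":[0,0,0],"rotation":[0,0,0.03],"hand":-1},
  ],
)

```text
t: 50.45
tcp_pos: [686.6, -27.0, 199.5]
tcp_rot: [[-0.964, 0.266, 0.0], [0.266, 0.964, -0.0], [-0.0, -0.0, -1.0]]
contact_force: [0.5, -0.3, 2.5]
opening: 13.7
```

carry_out(
  deltas=[
    {"translation":[0,0,0],"rotation":[0,0,0.018],"hand":-1},
    {"translation":[0,0,0],"rotation":[0,0,0.036],"hand":-1},
    {"translation":[0,0,0],"rotation":[0,0,0.054],"hand":-1},
    {"translation":[0,0,0],"rotation":[0,0,0.072],"hand":-1},
    {"translation":[0,0,0],"rotation":[0,0,0.09],"hand":-1},
    {"translation":[0,0,0],"rotation":[0,0,0.108],"hand":-1},
    {"translation":[0,0,0],"rotation":[0,0,0.126],"hand":-1},
    {"translation":[0,0,0],"rotation":[0,0,0.144],"hand":-1},
  ],
)

```text
t: 51.25
tcp_pos: [686.8, -26.8, 199.6]
tcp_rot: [[-0.384, 0.923, 0.001], [0.923, 0.384, 0.0], [-0.0, 0.001, -1.0]]
contact_force: [1.0, 1.1, 1.3]
opening: 13.7
```

carry_out(
  deltas=[
    {"translation":[0,0,0],"rotation":[0,0,0.018],"hand":-1},
    {"translation":[0,0,0],"rotation":[0,0,0.036],"hand":-1},
    {"translation":[0,0,0],"rotation":[0,0,0.054],"hand":-1},
    {"translation":[0,0,0],"rotation":[0,0,0.072],"hand":-1},
    {"translation":[0,0,0],"rotation":[0,0,0.09],"hand":-1},
    {"translation":[0,0,0],"rotation":[0,0,0.108],"hand":-1},
    {"translation":[0,0,0],"rotation":[0,0,0.12],"hand":-1},
    {"translation":[0,0,0],"rotation":[0,0,0.12],"hand":-1},
  ],
)

```text
t: 52.05
tcp_pos: [687.1, -26.8, 199.5]
tcp_rot: [[0.348, 0.937, 0.002], [0.937, -0.348, 0.0], [0.001, 0.002, -1.0]]
contact_force: [3.0, 1.4, 0.6]
opening: 13.8
```

```bash
python3 - <<'E'
from h import *
s=manip.state();print(s['tcp_pos'],s['opening'],s['contact_force'],s['moment'],85.5-np.degrees(np.arctan2(s['tcp_rot'][1,1],s['tcp_rot'][0,1])))
c,im=snap('wrist','w28')
c,im=snap('scene','s28',(180,170,260,230),9)
E
```

```text
[687.10283634 -26.78270542 199.53503665] 13.813623037628021 [3.02280214 1.40087079 0.6300249 ] [ 0.11638053 -0.42176946 -0.21823558] 105.89025174327047
```

View pics/w28.png

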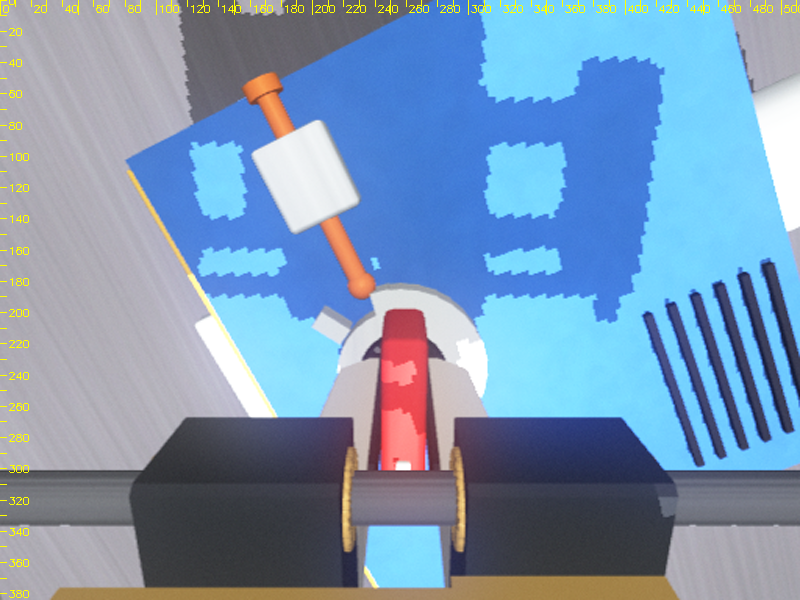

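View pics/s28.png

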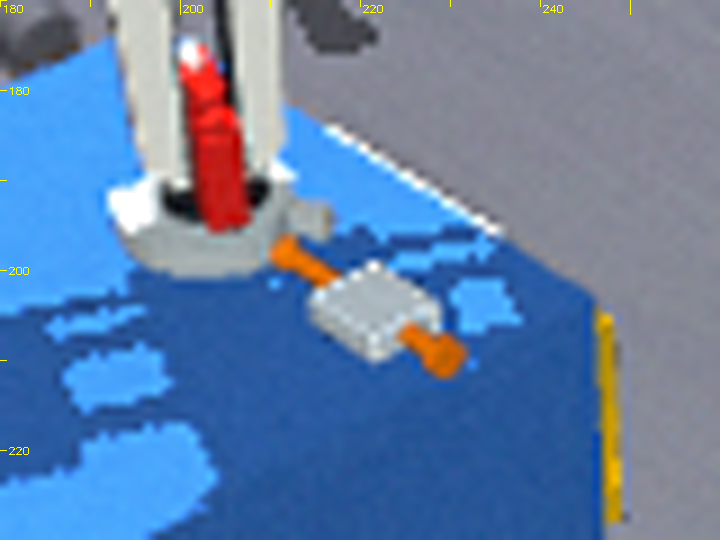

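carry_out(
  deltas=[
    {"translation":[0,0,0],"rotation":[0,0,0.008],"hand":-1},
    {"translation":[0,0,0],"rotation":[0,0,0.016],"hand":-1},
    {"translation":[0,0,0],"rotation":[0,0,0.024],"hand":-1},
    {"translation":[0,0,0],"rotation":[0,0,0.03],"hand":-1},
    {"translation":[0,0,0],"rotation":[0,0,0.03],"hand":-1},
    {"translation":[0,0,0],"rotation":[0,0,0.03],"hand":-1},
    {"translation":[0,0,0],"rotation":[0,0,0.03],"hand":-1},
    {"translation":[0,0,0],"rotation":[0,0,0.03],"hand":-1},
  ],
)

```text
t: 52.95
tcp_pos: [687.1, -26.9, 199.5]
tcp_rot: [[0.516, 0.857, 0.002], [0.857, -0.516, 0.0], [0.001, 0.001, -1.0]]
contact_force: [3.8, 2.6, -0.3]
opening: 13.9
```

```bash
python3 - <<'E'
from h import *
s=manip.state();print(s['tcp_pos'],s['opening'],s['contact_force'],s['moment'],85.5-np.degrees(np.arctan2(s['tcp_rot'][1,1],s['tcp_rot'][0,1])))
c,im=snap('wrist','w29')
crop(im,150,30,330,240,3,'pics/c29.png')
E
```

```text
[687.08593236 -26.85269242 199.54223066] 13.912034754693147 [ 3.83838594  2.58604618 -0.3481301 ] [ 0.25750409 -0.88443035 -0.04325608] 116.5583255920911
```

View pics/c29.png

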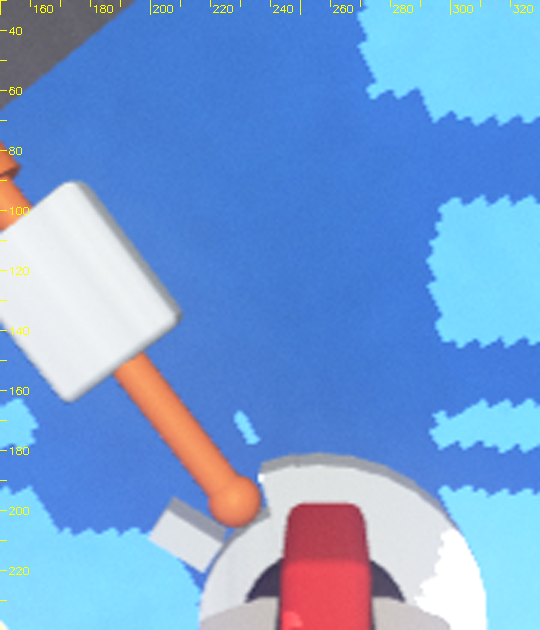

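carry_out(
  deltas=[
    {"translation":[0,0,0],"rotation":[0,0,0.03],"hand":0},
    {"translation":[0,0,0],"rotation":[0,0,0],"hand":0},
    {"translation":[0,0,0],"rotation":[0,0,0],"hand":0},
    {"translation":[0,0,0],"rotation":[0,0,0],"hand":0},
    {"translation":[0,0,0],"rotation":[0,0,0],"hand":0},
    {"translation":[0,0,-0.15],"rotation":[0,0,0],"hand":0},
    {"translation":[0,0,-0.4],"rotation":[0,0,0],"hand":0},
    {"translation":[0.1,0,-0.6],"rotation":[0,0,0],"hand":0},
  ],
)

```text
t: 53.8
tcp_pos: [693.7, -15.6, 290.7]
tcp_rot: [[0.52, 0.854, -0.001], [0.854, -0.52, -0.001], [-0.001, -0.0, -1.0]]
contact_force: [0.5, 0.5, 0.3]
opening: 46.8
```

My first row there carried a stray turn of 0.03, so the knob's position needs checking.

```bash
python3 - <<'E'
from h import *
import pickle
s=manip.state();print(s['tcp_pos'])
c,im=snap('wrist','w30');pickle.dump(c,open('w30.pkl','wb'))
crop(im,150,100,330,260,4,'pics/c30.png')
E
```

```text
[693.72673108 -15.5646807  290.70861509]
```

View pics/w30.png

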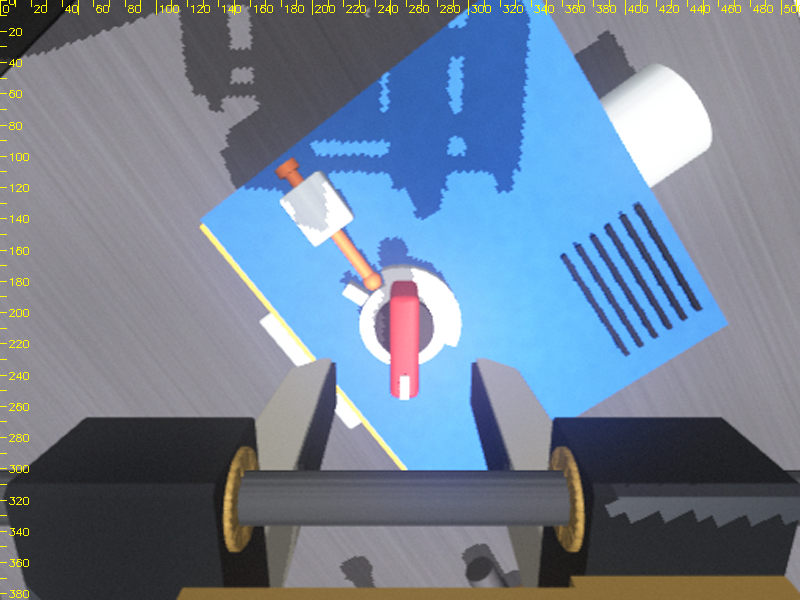

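View pics/c30.png

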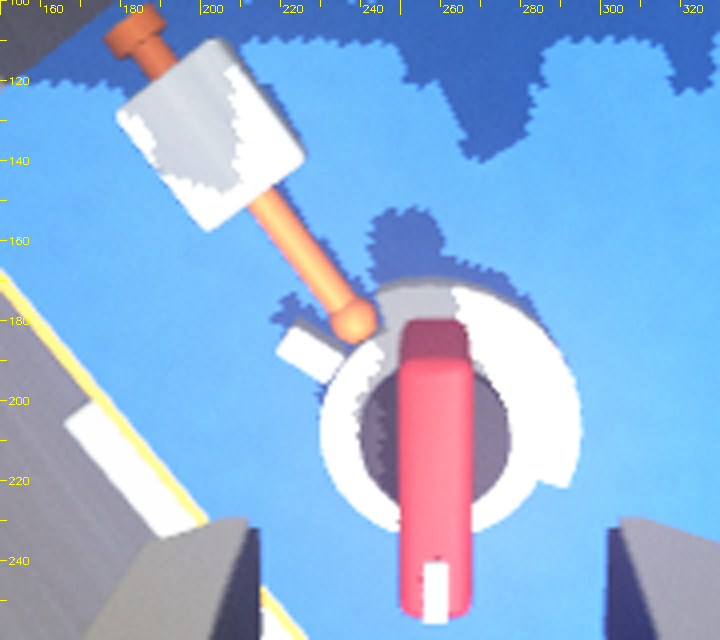

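```bash
python3 - <<'E'
from h import *
import pickle
c=pickle.load(open('w30.pkl','rb'))
P=lambda X,Y,z:p2w(c,(150+X/4,100+Y/4),z)[:2]
a=P(437,364,142);b=P(435,614,142);m=(a+b)/2
print(m,np.linalg.norm(a-b),np.degrees(np.arctan2(*(b-a)[::-1])))
n=P(355,318,102);e=P(135,30,102);print('nose',n,'end',e,np.linalg.norm(n-m),np.linalg.norm(n-e))
c=pickle.load(open('w26.pkl','rb'))
Q=lambda x,y,z:p2w(c,(x/1.5625,y/1.5625),z)[:2]
print('start nose',Q(475,359,102),'end',Q(618,360,102))
E
```

```text
[688.51155943 -27.60076133] 49.43752848521628 -121.65792513254189
nose [686.16820183   0.8960166 ] end [680.31243769  72.63098119] 28.592965527182418 71.97357235926928
start nose [684.89053155   8.19849804] end [679.44103764  80.36187167]
```

carry_out(
  deltas=[
    {"translation":[0,-0.1,-0.2],"rotation":[0,0,0],"hand":0},
    {"translation":[0,-0.3,-0.3],"rotation":[0,0,0],"hand":0},
    {"translation":[0,-0.5,-0.3],"rotation":[0,0,0],"hand":0},
    {"translation":[0,-0.75,-0.3],"rotation":[0,0,0],"hand":0},
    {"translation":[0,-1,-0.3],"rotation":[0,0,0],"hand":0},
    {"translation":[-0.2,-1,-0.3],"rotation":[0,0,0],"hand":0},
    {"translation":[-0.2,-1,-0.3],"rotation":[0,0,0],"hand":0},
    {"translation":[-0.2,-1,-0.3],"rotation":[0,0,0],"hand":0},
  ],
)

```text
t: 54.65
tcp_pos: [550.4, 37.5, 334.6]
tcp_rot: [[0.519, 0.855, 0.001], [0.855, -0.519, 0.0], [0.001, 0.001, -1.0]]
contact_force: [-0.9, -0.3, -0.1]
opening: 46.9
```

```bash
python3 - <<'E'
from h import *
s=manip.state();print(s['t'],s['tcp_pos'],s['contact_force'])
c,im=snap('scene','s31',(130,80,330,230),4)
c,im=snap('top','t31')
E
```

```text
54.65 [550.35329126  37.54954451 334.60304047] [-0.86564984 -0.31546411 -0.10893119]
```

View pics/s31.png

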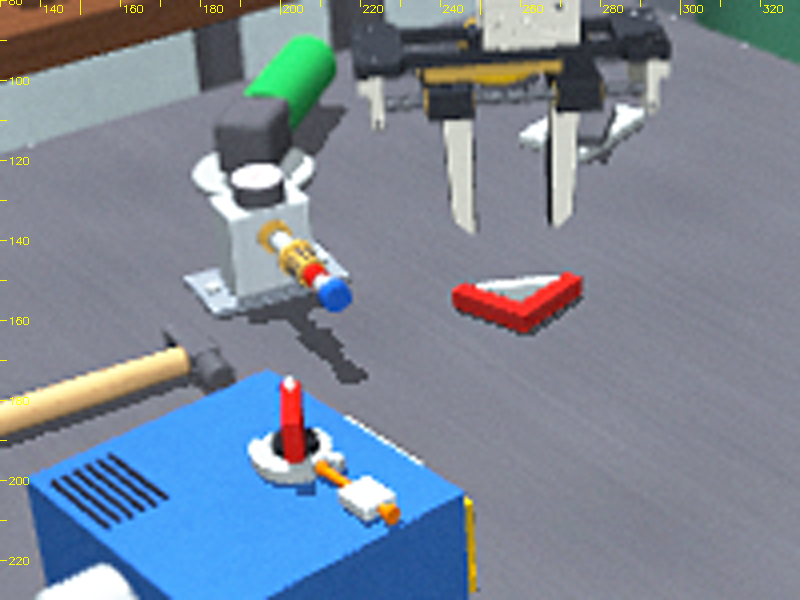

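View pics/t31.png

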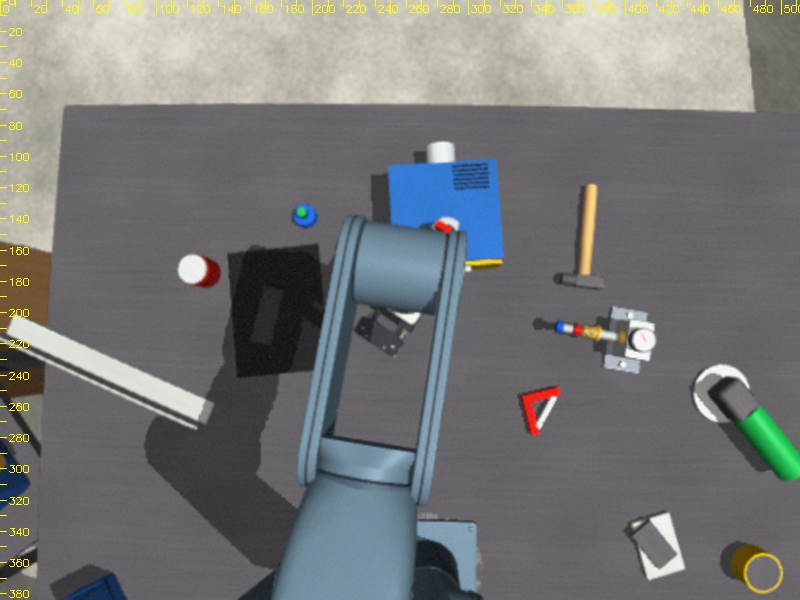

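Everything checks out: the plug is out with the red band showing, the sleeve is forward, the drawer is home and the follower is in the notch. The tin, hammer, magnet and blue look-alike are where they were.

```bash
python3 -c "
from workcell import manip
print(manip.sign_off())"
```

```text
the job is handed in; nothing more can be done
None
```

The whole job is done in the order you asked and was handed in at about 55 s of the 208 s.

- **Air:** I pulled the sleeve back until the plug popped out with its red band showing. After release, the sleeve's front edge was back within about 1 mm of where it started.
- **Cartridges:** all five white ones were seen standing upright, one to a compartment, with the front-right compartment empty. I could not see inside the drawer after closing it; nothing in the pushing forces suggested a cartridge had tipped.
- **Drawer:** it was pushed home past the detent. The front plate sits flush with the box, and a further test push met about 14 N, more than the detent's 8 to 11 N.
- **Cam knob:** I turned it clockwise by about 117°, to about 2.2 rad. The follower moved in by about 7.5 mm, which is a full drop into the notch.

**Disagreements and slips:**
- **Camera mismatch:** the top and wrist cameras differed by up to about 5 mm sideways. I used the wrist camera for grasping and placing.
- **Wrong turn on release:** one number I wrote for releasing the knob contained an unwanted small turn. Measured afterwards, the knob was still at about 2.2 rad with the follower seated.

The tin, hammer, magnet and blue look-alike were not touched and look unmoved in the final pictures.

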